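# Swab the instrument tray's seam and hold the test stick down in the hygiene reader

## Task

Do the hygiene check on the steel instrument tray: lift the green test stick out of its stand and, keeping it upright, draw its tip slowly (about 3 cm a second) and lightly along the corner where the floor meets the taped wall, from under the blue tape to the far end of that wall, in one stroke that stays on the floor. Then pass the stick's blade down through the slot in the top of the reader, push it down gently against the spring until its collar closes the slot, and finish while still gripping it and holding it down there; it rises if let go. Leave the orange control stick and everything else on the bench alone and do not shove the tray.

Things in the scene. Friction and masses are not known exactly. Their poses are not given: they have to be found in the camera images.
- stick: Green-gripped test stick, 149 mm long, 60 g, upright in one of the stand's slots at first. Origin: centre of its collar's underside; z up along it, x along its wide side, y its thin side; same after a half turn about z. Grip 30 (x) x 14 (y), z 5 to 50; collar 40 x 24, z 0 to 5; blade 24 x 8, z -60 to 0, its last 6 mm 22 x 6; round tip 7 thick down to z -94 mm. Grip it from above across the 14 mm.
- stick_tip_end (a point): The lowest point of the green stick's collecting tip (hard ribbed plastic). The tip is sprung: it slides up into the blade by up to 12 mm, giving 0.6 N at first touch and 2.4 N when fully in; beyond that it is rigid. When it is free this point is 94 mm below the stick's origin.
- stick_tip (a joint): How far the green stick's sprung tip is pushed in, m: 0 free, 0.012 fully in. About 0.005 is a good light stroke.
- control_stick: The same stick with an orange grip, in the other slot of the stand (which of the two slots holds which stick varies). Leave it there.
- stand: White plastic stick stand, 60 (x) x 140 (y) x 105 mm high, fixed. Origin: centre of its underside; z up. Two slots 27 (x) x 11 (y) mm through its 8 mm top plate, at y = -38 and +38 mm; the sticks hang in them by their collars, wide side along the stand's x, tips clear of the base.
- tray: Shallow folded steel tray, loose, 0.5 kg, 90 (x) x 200 (y) x 15 mm, walls and floor 3 mm, rolled rim 5 mm thick with its top at 17.5 mm. Origin: centre of its underside; z up; y along its long side, within 0.3 rad of the world's y. The wall nearest the robot (x = -45 mm) carries blue tape over its rim at y = +70 mm. Forceps lie at its far side.
- seam_start (a point): Start of the stroke: on the tray floor (3 mm above the bench) below the blue tape, 5 mm in from the inner face of the taped wall (tray x = -37, y = +70 mm). The tip end is to stay within 8 mm of the line from here to seam_end, on the floor.
- seam_end (a point): End of the stroke, on the tray floor at the other end of the taped wall (tray x = -37, y = -70 mm).
- reader: White hygiene reader with a grey top and a display on its front, 112 (x) x 104 (y) x 105 mm high, fixed. Origin: centre of its underside; z up; its front faces its -x. Reader and stand stand side by side to the left of the tray, in either order.
- slot (a point): Centre of the slot in the reader's top, at the height of the top face (105 mm); axes as the reader's. The slot is 28 (x) x 12 (y) mm, 2 mm wider than the blade on every side, with a 1.8 mm bevel, through a 14 mm top; a hollow shaft lies below it.
- carriage (a joint): Sprung carriage inside the reader, m: 0 up, grows as it is pushed down. The ends of the blade's foot land on it when the collar is 8 mm above the reader's top; it starts to give at 1.5 N and takes 5.5 N at 0.008, where the collar lies on the top.
- haematology: Tall white bench analyser with a black screen, fixed, close behind the tray and 0.43 m high. Its screen's face is at world x = 0.54 from y = -0.17 to +0.12 above z = 0.2; below that its front is at 0.555 and a key stands out to 0.52. Do not let arm or gripper run into it: pass in front of it with the arm drawn in.
- forceps: Steel forceps, 130 x 17 x 10 mm, lying in the tray along its far wall. A bystander: leave it where it is.
- pot_white: White screw pot, 49 mm across, 43 mm high, behind to the right. A bystander: leave it where it is.
- pot_red: Pot with a red lid, 49 mm across, 43 mm high. A bystander: leave it where it is.
- timer: White bench timer, 64 x 66 x 20 mm, to the right. A bystander: leave it where it is.
- reagent_blue: Bottle with a blue cap, 46 mm across, 105 mm high, at the back. A bystander: leave it where it is.
- tape: Roll of yellow tape, 62 mm across, 19 mm high, behind to the left. A bystander: leave it where it is.

How it is judged:
By the outcome, as a careful person would: the job done as asked, in the order asked, and still so for the second after the job is handed in, while the arm keeps its last pose, push and grip.
It also fails if it takes over 72 s, if anything falls off the work surface, if the arm or the gripper's body presses on something with over 40 N, if the wrist force passes 120 N, or if a joint passes its speed limit or range.

## Robot

A 6-joint arm with a two-finger parallel gripper is mounted at the origin on a cart in front of the work surface, level with it; the furniture and walls round the work are solid. World frame = base frame: x ahead of the robot, y to its left, z up, the work surface at z = 0. Lengths are in m, angles in degrees, forces in N, time in s.
With the tool pointing down it reaches from about 0.35 to 0.875 m from the base axis. Payload 4.2 kg.
Tool frame: the origin (TCP) lies midway between the tips of the shut fingers; the grasp point (between the pads) lies 19 mm behind it; z points along the fingers, y is the line along which they close (so a half turn about z gives the same grasp; the last joint's range is limited). The gripper opens to 87 mm and grips with 3 to 60 N. Pads are 19 mm wide; open, the fingers measure 117 mm over their backs; the gripper's body (75 mm by 190 mm) begins 51 mm behind the grasp point.
Start: joints at [-57.491, 22.042, 0.453, 0, -68.411, -14.817], TCP at [0.19, -0.595, 0.223] pointing down, gripper open.
Joint ranges: [-179.83, 179.83], [-69.29, 118.12], [-61.27, 80.66], [-181.25, 117.63], [-171.15, -9.14], [-177.46, 177.46]. Speed limits (degrees/s): [159.86, 159.86, 180, 180, 180, 180].

## Interface

Orientations are given as a 3x3 rotation matrix whose columns are the frame's x, y, z axes.
In Python, from station import * gives the robot as it stands. The module is installed in compiled form; this text tells all that it offers.
- The arm moves only by the tool servo_tool, never from a script. Its argument "deltas" is a list of rows, each an object of numbers: "tx", "ty", "tz": the shift along the tool's x, y, z in mm; "ax", "ay", "az": the turn, a rotation vector about the tool's x, y, z in rad; "claw": the finger opening in mm, from 0 to 87. In form: [{"tx": .., "ty": .., "tz": .., "ax": .., "ay": .., "az": .., "claw": ..}, ...]. A call has 1 to 12 rows; each row is the pose to reach, as a shift and turn from the pose commanded when the call began, along the tool's axes at that moment; what a row does not reach only later rows make up. A row lasts 1/12 s, in which the tool goes at most 41.7 mm and 7.16 degrees, less where a joint would pass 70% of its speed; a pose out of reach is approached as far as the arm can. A call with a gripper value outside its range is refused whole. The fingers move at their own pace and stop on an object; the grip force is fixed at half the most. Time passes only in rows, so rows that repeat a pose let the fingers close. It gives the time, the measured TCP pose, the force, the opening and the grip force at its end, in the units of the state.
- sense(): the state, without advancing time (a new reading comes with each control period).
- capture(name): name is "scene" or "side" or "wrist"; returns the picture (480x640x3 uint8, blue, green, red); there is no depth.
- calibration(name): a dict with "fx", "fy", "cx", "cy" (pixels), "dist" ([k1, k2, p1, p2, k3] as OpenCV has them; the pictures are not rectified), "cam_to_world" (4x4, takes a point from camera to world coordinates); the wrist camera has in their place "hand_eye" (4x4, takes a point from camera to tool coordinates, whose origin is the TCP and whose axes are the flange's). Camera axes: x right, y down, z forward; pixel columns grow to the right and rows downward; lengths in m; the calibration is good to about 2 mm. A picture is of the moment at which its call begins: read the wrist's pose just before it. calibration takes no time and is no camera call.
- finish_job(): hands the job in; it is judged then, once.
Trained networks look in the newest picture that a camera, given by its name, has taken for a name from the list of things; names that differ only in an ending like _2 or _b are one class to them, and where a whole thing is asked for, a point or a joint stands for the part that bears it (a point fixed in the world has none). Each returns a list of dicts, best first, with "confidence" (0 to 1); they miss things now and then, are a little off and sometimes report something else, mostly with a low value. They report only what shows in the picture. A call takes as long as a camera call.
- recognise(label, camera): "xyz" ([x, y, z] in m, in the coordinates of the camera as it stood for that picture, good to about 4 mm: the middle of the surface that is visible of it).
- trace(label, camera): "mask" (480x640 bool, what is visible of it).
The state is a dict: "time_s": time; "joints": joint angles; "joint_velocities": joint speeds; "effort": joint torques, N m; "tcp_pos": TCP position; "ee_rot": TCP orientation; "wrist_force": force on the tool from outside, world axes, zero at the start; "moment": the same for the moment, N m; "gripper_width": opening from 0.0 (shut) to 1.0 (fully open); "gripper_force": force on a finger pad.
Only numpy, scipy, OpenCV 4.12 (cv2) and the standard library are available. Lean on these libraries where they do the work, as an engineer would, in place of code of your own. Each camera call takes 0.05 s, during which the arm holds its last target. There are 200 camera calls.

## Working session

There is one attempt and no reset: what is moved stays moved. The work goes in short steps, Python scripts to look and compute and a tool call to move; the robot and the scene stay as the last step left them, time stands still between calls to the robot, and variables do not carry over. Pictures are saved under pics/ and viewed, at most 10 in all, crops included, and the job is handed in when it is done.

Besides the shell and the picture viewer there is one more tool, called after "Emit:" in YAML: its name, and indented under it one key for each argument. servo_tool: Moves the arm, as the interface text tells. Its arguments: {"type":"object","properties":{"deltas":{"type":"array","items":{"type":"object","properties":{"tx":{"type":"number"},"ty":{"type":"number"},"tz":{"type":"number"},"ax":{"type":"number"},"ay":{"type":"number"},"az":{"type":"number"},"claw":{"type":"number"}}}}},"required":["deltas"]}

```bash
mkdir -p pics; cat > h.py <<'E'
from station import *
import numpy as np, cv2
def cam(n, s=None):
    c=calibration(n); K=np.array([[c["fx"],0,c["cx"]],[0,c["fy"],c["cy"]],[0,0,1]]); d=np.array(c["dist"],float)
    if "cam_to_world" in c: T=np.array(c["cam_to_world"])
    else:
        s=s or sense(); W=np.eye(4); W[:3,:3]=np.array(s["ee_rot"]); W[:3,3]=s["tcp_pos"]; T=W@np.array(c["hand_eye"])
    return K,d,T
def ray(n,px,z,s=None):
    K,d,T=cam(n,s); p=cv2.undistortPoints(np.array(px,float).reshape(-1,1,2),K,d)[:,0]
    r=np.c_[p,np.ones(len(p))]@T[:3,:3].T; o=T[:3,3]
    return o+r*((z-o[2])/r[:,2])[:,None]
def proj(n,P,s=None):
    K,d,T=cam(n,s); Ti=np.linalg.inv(T); P=np.array(P,float).reshape(-1,3)
    return cv2.projectPoints(P@Ti[:3,:3].T+Ti[:3,3],np.zeros(3),np.zeros(3),K,d)[0][:,0]
E
python3 - <<'E'
from h import *
np.set_printoptions(precision=4,suppress=True)
s=sense(); print(s["tcp_pos"],s["ee_rot"])
for n in("scene","side"):
    im=capture(n); cv2.imwrite(f"pics/{n}0.png",im); T=cam(n)[2]; print(n,T)
    for l in("stick","control_stick","stand","tray","reader","slot","forceps"):
        print(l,[(np.round(T[:3,:3]@r["xyz"]+T[:3,3],4),round(r["confidence"],2)) for r in recognise(l,n)[:2]])
E
```

```text
[ 0.1898 -0.5949  0.2215] [[-0.9528 -0.3037 -0.0007]
 [-0.3037  0.9528  0.0021]
 [ 0.0001  0.0022 -1.    ]]
scene [[ 0.6747 -0.5332  0.5103 -0.3602]
 [-0.738  -0.4964  0.4572 -0.9198]
 [ 0.0095 -0.6851 -0.7284  1.4507]
 [ 0.      0.      0.      1.    ]]
stick []
control_stick []
stand []
tray [(array([ 0.4662, -0.1365,  0.004 ]), 0.93)]
reader [(array([0.4149, 0.067 , 0.0706]), 0.86), (array([ 0.4766, -0.533 ,  0.0181]), 0.19)]
slot [(array([ 0.4716, -0.1295,  0.0016]), 0.71)]
forceps [(array([ 0.4905, -0.1283,  0.0115]), 0.57)]
side [[-0.8701 -0.211   0.4454  0.0614]
 [-0.4928  0.3745 -0.7854  0.9345]
 [-0.0011 -0.9029 -0.4299  0.6335]
 [ 0.      0.      0.      1.    ]]
stick [(array([0.517 , 0.3467, 0.12  ]), 0.87)]
control_stick [(array([0.5512, 0.4199, 0.155 ]), 0.63)]
stand [(array([0.5171, 0.3478, 0.0517]), 0.81)]
tray [(array([ 0.4617, -0.1649,  0.0049]), 0.74), (array([0.434 , 0.1508, 0.0795]), 0.49)]
reader [(array([0.4336, 0.1545, 0.0843]), 0.72)]
slot [(array([0.4341, 0.154 , 0.0781]), 0.6)]
forceps [(array([ 0.4935, -0.1327,  0.0083]), 0.56)]
```

View pics/scene0.png

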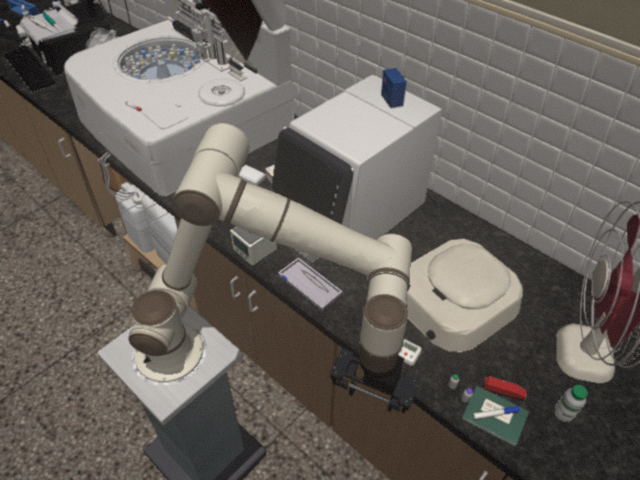

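View pics/side0.png

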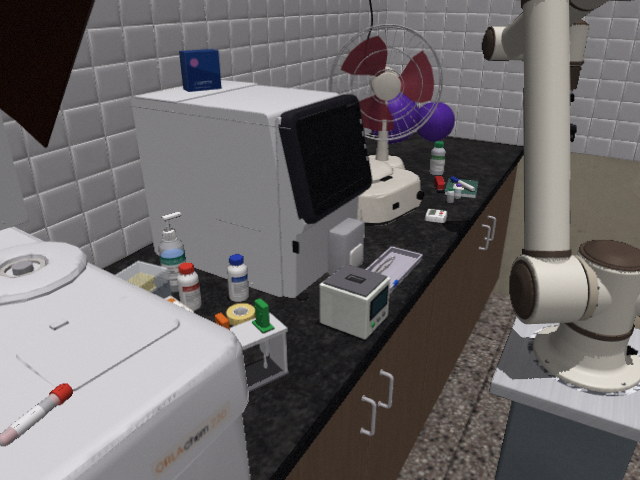

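The scene view shows the tray at (310,283), its blue tape at (283,278). The side view shows the reader at (355,300), the stand at (262,345), the green stick at (262,315) and the orange one at (222,320). Next I work out the wrist view poses.

```bash
cat >> h.py <<'E'
from scipy.spatial.transform import Rotation as Ro
np.set_printoptions(precision=4,suppress=True)
def Rdown(yaw): # tool x axis at angle yaw (deg) in world, z down
    a=np.radians(yaw); x=np.array([np.cos(a),np.sin(a),0]); z=np.array([0,0,-1.]); return np.c_[x,np.cross(z,x),z]
def delta(p,yaw,s=None):
    s=s or sense(); R=np.array(s["ee_rot"]); 
    print("t(mm)",R.T@(np.array(p)-s["tcp_pos"])*1000,"a",Ro.from_matrix(R.T@Rdown(yaw)).as_rotvec(), "from",np.array(s["tcp_pos"]),"yaw",np.degrees(np.arctan2(R[1,0],R[0,0])))
E
python3 - <<'E'
from h import *
print(np.array(calibration("wrist")["hand_eye"]),calibration("wrist")["fx"])
for y in(180,-90,90): delta((.36,-.13,.33),y)
E
```

```text
[[-0.0003 -0.9637 -0.2668  0.073 ]
 [ 1.     -0.0004  0.0004 -0.0004]
 [-0.0005 -0.2668  0.9637 -0.163 ]
 [ 0.      0.      0.      1.    ]] 366.95084618060787
t(mm) [-303.4258  391.7175 -107.4217] a [-0.      0.0001  0.3088] from [ 0.19   -0.5954  0.2226] yaw -162.30812225595457
t(mm) [-303.4258  391.7175 -107.4217] a [-0.0001  0.     -1.262 ] from [ 0.19   -0.5954  0.2226] yaw -162.30812225595457
t(mm) [-303.4258  391.7175 -107.4217] a [0.     0.0001 1.8796] from [ 0.19   -0.5954  0.2226] yaw -162.30812225595457
```

Emit:
servo_tool:
  deltas:
    - {"tx": -15, "ty": 20, "tz": -15, "az": 0.02, "claw": 87}
    - {"tx": -40, "ty": 50, "tz": -30, "az": 0.04}
    - {"tx": -65, "ty": 80, "tz": -45, "az": 0.07}
    - {"tx": -90, "ty": 112, "tz": -60, "az": 0.1}
    - {"tx": -115, "ty": 144, "tz": -70, "az": 0.13}
    - {"tx": -140, "ty": 176, "tz": -80, "az": 0.16}
    - {"tx": -165, "ty": 208, "tz": -90, "az": 0.19}
    - {"tx": -190, "ty": 240, "tz": -100, "az": 0.22}
    - {"tx": -215, "ty": 272, "tz": -105, "az": 0.25}
    - {"tx": -240, "ty": 304, "tz": -107, "az": 0.28}
    - {"tx": -262, "ty": 332, "tz": -107, "az": 0.3}
    - {"tx": -275, "ty": 352, "tz": -107, "az": 0.309}

```text
schema error: expected keys tx, ty, tz, ax, ay, az, claw
```

```bash
python3 - <<'E'
from h import *
s=sense(); im=capture("wrist"); cv2.imwrite("pics/w1.png",im)
import pickle; pickle.dump(s,open("s1.pkl","wb"))
T=cam("wrist",s)[2]
for l in("tray","reader","stick","stand"):
    print(l,[(T[:3,:3]@r["xyz"]+T[:3,3],round(r["confidence"],2)) for r in recognise(l,"wrist")[:2]])
print(s["time_s"]); delta((.37,.24,.36),165)
E
```

```text
tray []
reader []
stick []
stand []
0.8
t(mm) [-425.4028  741.1738 -137.4274] a [0.     0.     0.5706] from [ 0.19   -0.5954  0.2225] yaw -162.30871905566923
```

View pics/w1.png

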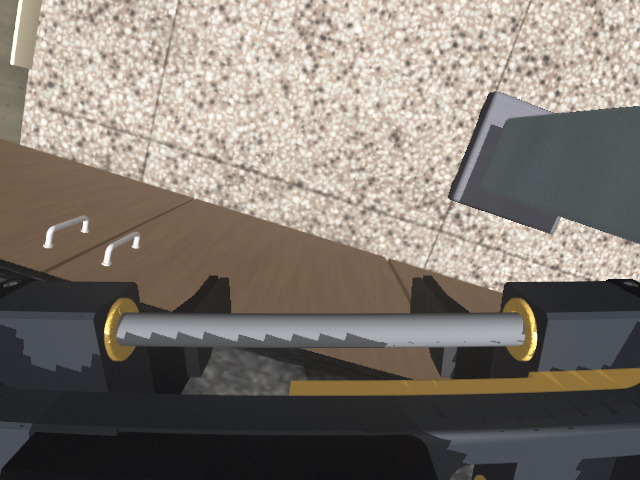

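Emit:
servo_tool:
  deltas:
    - {"tx": -15, "ty": 20, "tz": -20, "ax": 0, "ay": 0, "az": -0.1, "claw": 87}
    - {"tx": -37, "ty": 48, "tz": -40, "ax": 0, "ay": 0, "az": -0.2, "claw": 87}
    - {"tx": -61, "ty": 80, "tz": -55, "ax": 0, "ay": 0, "az": -0.32, "claw": 87}
    - {"tx": -85, "ty": 111, "tz": -70, "ax": 0, "ay": 0, "az": -0.44, "claw": 87}
    - {"tx": -109, "ty": 143, "tz": -85, "ax": 0, "ay": 0, "az": -0.56, "claw": 87}
    - {"tx": -133, "ty": 174, "tz": -95, "ax": 0, "ay": 0, "az": -0.68, "claw": 87}
    - {"tx": -157, "ty": 206, "tz": -100, "ax": 0, "ay": 0, "az": -0.8, "claw": 87}
    - {"tx": -181, "ty": 238, "tz": -105, "ax": 0, "ay": 0, "az": -0.92, "claw": 87}
    - {"tx": -205, "ty": 269, "tz": -107, "ax": 0, "ay": 0, "az": -1.04, "claw": 87}
    - {"tx": -229, "ty": 301, "tz": -107, "ax": 0, "ay": 0, "az": -1.16, "claw": 87}
    - {"tx": -253, "ty": 332, "tz": -107, "ax": 0, "ay": 0, "az": -1.28, "claw": 87}
    - {"tx": -277, "ty": 364, "tz": -107, "ax": 0, "ay": 0, "az": -1.4, "claw": 87}

```text
time_s: 2.05
tcp_pos: [0.3432, -0.1627, 0.3301]
ee_rot: [[0.143, -0.99, 0.002], [-0.99, -0.143, -0.0], [0.0, -0.002, -1.0]]
wrist_force: [1.2, 0.3, -0.7]
gripper_width: 1.003
gripper_force: 0.0
```

```bash
python3 - <<'E'
from h import *
delta((.38,-.06,.33),-80); print(sense()["joints"])
E
```

```text
t(mm) [-96.388  -51.1257   0.1291] a [-0.0017 -0.0003 -0.0309] from [ 0.3432 -0.1627  0.3301] yaw -81.7693658734033
[ -0.4828  -7.035  -18.6223   0.0031 -78.3118   8.7128]
```

Emit:
servo_tool:
  deltas:
    - {"tx": -25, "ty": -13, "tz": 0, "ax": 0, "ay": 0, "az": 0, "claw": 87}
    - {"tx": -55, "ty": -28, "tz": 0, "ax": 0, "ay": 0, "az": 0, "claw": 87}
    - {"tx": -82, "ty": -43, "tz": 0, "ax": 0, "ay": 0, "az": 0, "claw": 87}
    - {"tx": -97, "ty": -51, "tz": 0, "ax": 0, "ay": 0, "az": 0, "claw": 87}
    - {"tx": -97, "ty": -51, "tz": 0, "ax": 0, "ay": 0, "az": 0, "claw": 87}

```text
time_s: 2.47
tcp_pos: [0.3813, -0.059, 0.3296]
ee_rot: [[0.142, -0.99, 0.001], [-0.99, -0.142, 0.001], [-0.0, -0.001, -1.0]]
wrist_force: [0.6, 0.1, 0.8]
gripper_width: 1.0
gripper_force: 0.0
```

```bash
python3 - <<'E'
from h import *
s=sense(); im=capture("wrist"); cv2.imwrite("pics/w2.png",im)
import pickle; pickle.dump(s,open("s2.pkl","wb"))
T=cam("wrist",s)[2]
for l in("tray","seam_start","forceps","reader","slot"):
    print(l,[(T[:3,:3]@r["xyz"]+T[:3,3],round(r["confidence"],2)) for r in recognise(l,"wrist")[:2]])
print(s["time_s"]); delta((.37,.24,.36),0)
E
```

```text
tray [(array([ 0.4677, -0.1457, -0.0004]), 0.75)]
seam_start [(array([ 0.4693, -0.1372,  0.004 ]), 0.75)]
forceps [(array([ 0.492 , -0.129 ,  0.0158]), 0.69)]
reader [(array([0.4376, 0.066 , 0.1008]), 0.57)]
slot [(array([0.442 , 0.0615, 0.1016]), 0.87)]
2.4667
t(mm) [-300.7028  -31.123   -30.404 ] a [ 0.     -0.0001 -1.4343] from [ 0.3801 -0.0621  0.3296] yaw -82.1821605124916
```

View pics/w2.png

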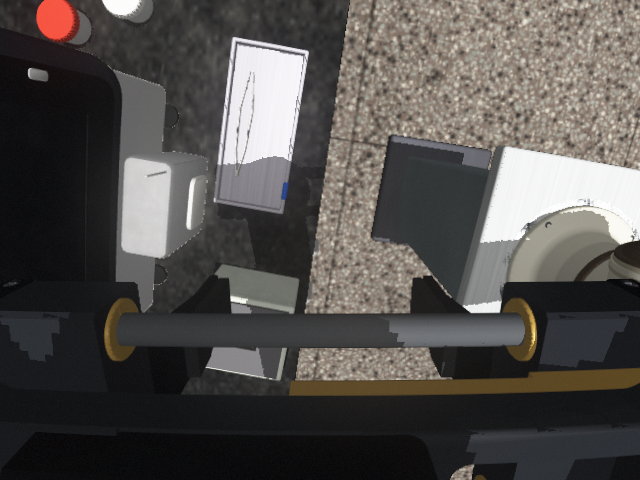

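The wrist view shows the tray with corners at about (234,38), (308,51), (283,213) and (215,204). The tape is at (284,190) and the reader top is partly hidden at (255,290).

Emit:
servo_tool:
  deltas:
    - {"tx": -12, "ty": -2, "tz": -3, "ax": 0, "ay": 0, "az": -0.12, "claw": 87}
    - {"tx": -34, "ty": -5, "tz": -6, "ax": 0, "ay": 0, "az": -0.24, "claw": 87}
    - {"tx": -58, "ty": -8, "tz": -10, "ax": 0, "ay": 0, "az": -0.36, "claw": 87}
    - {"tx": -82, "ty": -11, "tz": -14, "ax": 0, "ay": 0, "az": -0.48, "claw": 87}
    - {"tx": -106, "ty": -14, "tz": -18, "ax": 0, "ay": 0, "az": -0.6, "claw": 87}
    - {"tx": -130, "ty": -17, "tz": -22, "ax": 0, "ay": 0, "az": -0.72, "claw": 87}
    - {"tx": -154, "ty": -20, "tz": -26, "ax": 0, "ay": 0, "az": -0.84, "claw": 87}
    - {"tx": -178, "ty": -23, "tz": -30, "ax": 0, "ay": 0, "az": -0.96, "claw": 87}
    - {"tx": -202, "ty": -26, "tz": -30, "ax": 0, "ay": 0, "az": -1.08, "claw": 87}
    - {"tx": -226, "ty": -28, "tz": -30, "ax": 0, "ay": 0, "az": -1.2, "claw": 87}
    - {"tx": -246, "ty": -30, "tz": -30, "ax": 0, "ay": 0, "az": -1.31, "claw": 87}
    - {"tx": -260, "ty": -31, "tz": -30, "ax": 0, "ay": 0, "az": -1.42, "claw": 87}

```text
time_s: 3.77
tcp_pos: [0.3755, 0.2012, 0.3595]
ee_rot: [[1.0, -0.008, -0.0], [-0.008, -1.0, 0.0], [-0.0, -0.0, -1.0]]
wrist_force: [-0.4, -1.0, 0.3]
gripper_width: 0.997
gripper_force: 0.0
```

```bash
python3 - <<'E'
from h import *
import pickle
s=sense(); im=capture("wrist"); cv2.imwrite("pics/w3.png",im)
pickle.dump(s,open("s3.pkl","wb"))
T=cam("wrist",s)[2]
for l in("reader","slot","stick","control_stick","stand"):
    print(l,[(T[:3,:3]@r["xyz"]+T[:3,3],round(r["confidence"],2)) for r in recognise(l,"wrist")[:2]])
print(s["time_s"],s["joints"],s["joint_velocities"])
# tray fit
s2=pickle.load(open("s2.pkl","rb")); c=np.array([(234,38),(308,51),(283,213),(215,204)])
P=ray("wrist",c,.0175,s2); print(P, np.linalg.norm(np.diff(P,axis=0),axis=1))
print("tape",ray("wrist",[(285,190)],.0175,s2))
im=cv2.imread("pics/w2.png")[20:230,190:330]; cv2.imwrite("pics/w2c.png",cv2.resize(im,None,fx=2.8,fy=2.8,interpolation=cv2.INTER_CUBIC))
E
```

```text
reader [(array([0.4514, 0.1188, 0.103 ]), 0.57)]
slot [(array([0.4583, 0.1087, 0.1071]), 0.9)]
stick [(array([0.52  , 0.3323, 0.139 ]), 0.6), (array([0.4554, 0.1181, 0.1059]), 0.28)]
control_stick [(array([0.551 , 0.4082, 0.1395]), 0.63)]
stand [(array([0.5317, 0.3615, 0.1055]), 0.57)]
3.7667 [ 50.2098  -2.3005 -10.3584  -0.0025 -81.9417  39.3396] [16.3222  6.9133  6.5879  0.0987 -0.0528 58.563 ]
[[ 0.5097 -0.2328  0.0175]
 [ 0.4205 -0.2302  0.0175]
 [ 0.4268 -0.0303  0.0175]
 [ 0.517  -0.0297  0.0175]] [0.0892 0.2    0.0902]
tape [[ 0.4277 -0.0608  0.0175]]
```

View pics/w3.png

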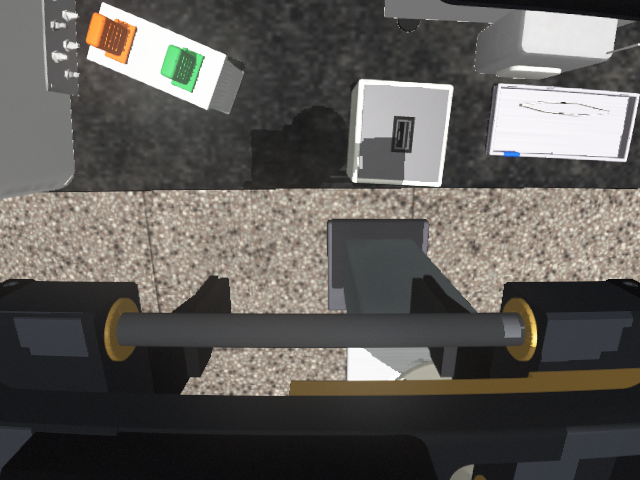

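View pics/w2c.png

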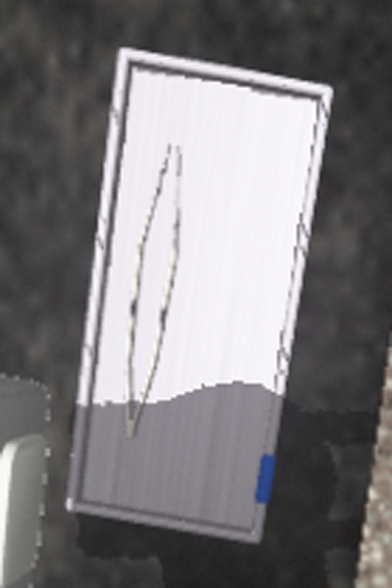

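The closer wrist view shows the orange stick at (112,38), the green stick at (182,66), the reader slot at (403,133) and the tape at (512,154). The tray crop confirms the four corners.

```bash
python3 - <<'E'
from h import *
import pickle
s=pickle.load(open("s3.pkl","rb")); im=cv2.imread("pics/w3.png")
print("slot",ray("wrist",[(403,133)],.105,s)); print("reader",ray("wrist",[(360,81),(452,85),(440,186),(351,182)],.105,s))
hsv=cv2.cvtColor(im,cv2.COLOR_BGR2HSV); hsv[270:]=0
for n,lo,hi in(("green",(50,120,80),(85,255,255)),("orange",(5,150,80),(18,255,255))):
    m=cv2.inRange(hsv,lo,hi); k,l,st,ce=cv2.connectedComponentsWithStats(m); i=1+st[1:,4].argmax(); print(n,st[i],ce[i],ray("wrist",[ce[i]],.13,s))
print("stand top",ray("wrist",[(104,3),(242,60),(214,110),(88,60)],.105,s))
print("tray",ray("wrist",[(495,84),(489,153),(634,161)],.0175,s), "tape",ray("wrist",[(512,154)],.0175,s))
for z in(.1,.2,.3): print("chem",z,ray("wrist",[(75,180),(75,100)],z,s)[:,:2])
cv2.imwrite("pics/w3c.png",cv2.resize(im[0:130,70:270],None,fx=4,fy=4,interpolation=cv2.INTER_CUBIC))
E
```

```text
slot [[0.4543 0.1092 0.105 ]]
reader [[0.5083 0.1575 0.105 ]
 [0.5046 0.0583 0.105 ]
 [0.3958 0.0639 0.105 ]
 [0.4008 0.1659 0.105 ]]
green [161  45  20  33 402] [170.4652  60.9652] [[0.5268 0.3495 0.13  ]]
orange [  86   12   50   51 1247] [108.66    35.1796] [[0.5534 0.4104 0.13  ]]
stand top [[0.5919 0.4253 0.105 ]
 [0.5307 0.2823 0.105 ]
 [0.4805 0.3157 0.105 ]
 [0.5363 0.4501 0.105 ]]
tray [[ 0.5183 -0.0286  0.0175]
 [ 0.4295 -0.0291  0.0175]
 [ 0.421  -0.2436  0.0175]] tape [[ 0.4284 -0.0615  0.0175]]
chem 0.1 [[0.4071 0.4893]
 [0.4962 0.4744]]
chem 0.2 [[0.417  0.4209]
 [0.485  0.4095]]
chem 0.3 [[0.4269 0.3525]
 [0.4738 0.3446]]
```

View pics/w3c.png

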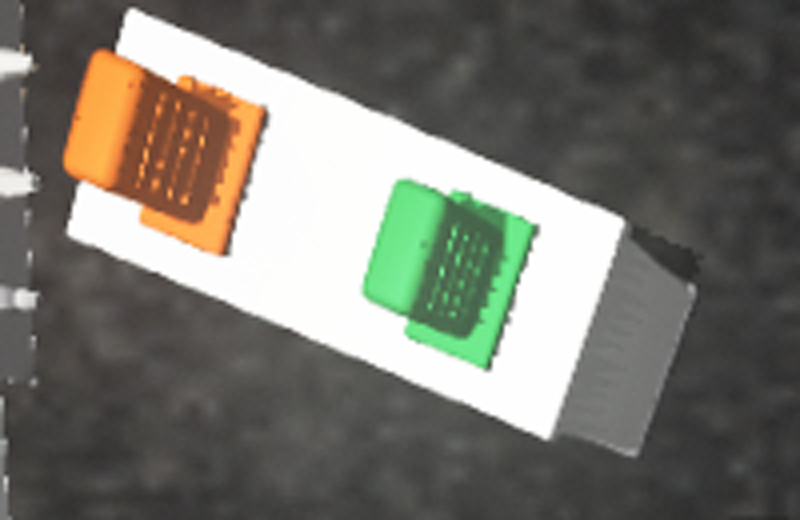

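```bash
python3 - <<'E'
from h import *
import pickle
s=pickle.load(open("s3.pkl","rb"))
f=lambda p:np.array(p)/4+np.array([70-.375,-.375])
S=ray("wrist",f([(130,8),(625,220),(552,440),(68,235)]),.105,s)[:,:2]; print("stand",S,np.linalg.norm(np.roll(S,-1,0)-S,axis=1)); c=S.mean(0)
yd=(S[0]-S[1])+(S[3]-S[2]); yd/=np.linalg.norm(yd); print(c,"yd",yd,np.degrees(np.arctan2(yd[0],yd[1])),"slots",c-.038*yd,c+.038*yd)
print("grip top",ray("wrist",f([(407,246),(402,180),(452,194),(365,297),(411,312)]),.155,s)[:,:2])
print("collar R edge",ray("wrist",f([(538,228),(490,370),(410,338)]),.11,s)[:,:2])
for z in(.15,.2,.25,.3):
    a,b=ray("wrist",[(75,180),(75,100)],z,s)[:,:2]; p=ray("side",[(230,395),(246,470)],z)[:,:2]
    print(z,a,b,"side",p.ravel())
K=cam("scene"); print(proj("scene",[(.45,.45,0),(.45,.45,.2),(.45,.45,.3)]))
E
```

```text
stand [[0.5933 0.4272]
 [0.5364 0.2991]
 [0.481  0.3226]
 [0.5381 0.4515]] [0.1402 0.0601 0.1409 0.0603]
[0.5372 0.3751] yd [0.4054 0.9141] 23.91888890981216 slots [0.5218 0.3404] [0.5526 0.4098]
grip top [[0.5216 0.3391]
 [0.5361 0.339 ]
 [0.5327 0.3274]
 [0.5107 0.3503]
 [0.507  0.3395]]
collar R edge [[0.5339 0.3209]
 [0.4989 0.3365]
 [0.5076 0.3574]]
0.15 [0.412  0.4551] [0.4906 0.4419] side [0.4281 0.5427 0.3355 0.6294]
0.2 [0.417  0.4209] [0.485  0.4095] side [0.3902 0.5832 0.3072 0.661 ]
0.25 [0.4219 0.3867] [0.4794 0.3771] side [0.3523 0.6238 0.2789 0.6925]
0.3 [0.4269 0.3525] [0.4738 0.3446] side [0.3144 0.6643 0.2505 0.7241]
[[191.6489 203.8539]
 [182.8255 162.1809]
 [177.9559 138.9994]]
```

```bash
python3 - <<'E'
from h import *
delta((.5218,.340,.21),-23.9)
E
```

```text
t(mm) [ 144.0997 -142.8777  149.6547] a [ 0.     -0.0001  0.4014] from [0.3755 0.1994 0.3596] yaw -0.8988301785805204
```

Emit:
servo_tool:
  deltas:
    - {"tx": 10, "ty": -10, "tz": 8, "ax": 0, "ay": 0, "az": 0.04, "claw": 60}
    - {"tx": 25, "ty": -25, "tz": 20, "ax": 0, "ay": 0, "az": 0.08, "claw": 60}
    - {"tx": 43, "ty": -43, "tz": 38, "ax": 0, "ay": 0, "az": 0.12, "claw": 60}
    - {"tx": 62, "ty": -62, "tz": 58, "ax": 0, "ay": 0, "az": 0.17, "claw": 60}
    - {"tx": 81, "ty": -81, "tz": 78, "ax": 0, "ay": 0, "az": 0.22, "claw": 60}
    - {"tx": 100, "ty": -100, "tz": 98, "ax": 0, "ay": 0, "az": 0.28, "claw": 60}
    - {"tx": 120, "ty": -119, "tz": 118, "ax": 0, "ay": 0, "az": 0.34, "claw": 60}
    - {"tx": 135, "ty": -134, "tz": 135, "ax": 0, "ay": 0, "az": 0.38, "claw": 60}
    - {"tx": 144, "ty": -142, "tz": 146, "ax": 0, "ay": 0, "az": 0.401, "claw": 60}
    - {"tx": 144, "ty": -143, "tz": 150, "ax": 0, "ay": 0, "az": 0.401, "claw": 60}
    - {"tx": 144, "ty": -143, "tz": 150, "ax": 0, "ay": 0, "az": 0.401, "claw": 60}
    - {"tx": 144, "ty": -143, "tz": 150, "ax": 0, "ay": 0, "az": 0.401, "claw": 60}

```text
time_s: 5.07
tcp_pos: [0.5212, 0.3406, 0.2101]
ee_rot: [[0.915, -0.403, 0.0], [-0.403, -0.915, -0.0], [0.0, 0.0, -1.0]]
wrist_force: [-0.6, 0.5, -0.3]
gripper_width: 0.689
gripper_force: 0.0
```

```bash
python3 - <<'E'
from h import *
s=sense(); im=capture("wrist"); cv2.imwrite("pics/w4.png",im)
delta((.5218,.340,.122),-23.9,s); print(s["gripper_width"],s["time_s"])
T=cam("wrist",s)[2]
for l in("stick","control_stick"): print(l,[(T[:3,:3]@r["xyz"]+T[:3,3],round(r["confidence"],2)) for r in recognise(l,"wrist")[:2]])
E
```

```text
t(mm) [ 0.7444  0.3673 88.1118] a [ 0.     -0.0003  0.0025] from [0.5212 0.3406 0.2101] yaw -23.7589962088992
0.6886488783870376 5.0667
stick [(array([0.5261, 0.3366, 0.1516]), 0.94)]
control_stick [(array([0.5565, 0.4092, 0.1435]), 0.85)]
```

View pics/w4.png

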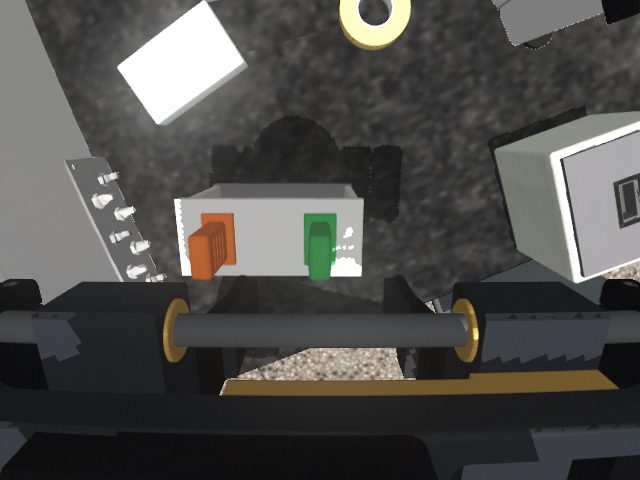

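The green stick is centred between the fingers at about (320,240), and the orange stick at (210,245) is clear of them. Next I descend and grip.

Emit:
servo_tool:
  deltas:
    - {"tx": 0.7, "ty": 0.4, "tz": 10, "ax": 0, "ay": 0, "az": 0.0025, "claw": 50}
    - {"tx": 0.7, "ty": 0.4, "tz": 30, "ax": 0, "ay": 0, "az": 0.0025, "claw": 50}
    - {"tx": 0.7, "ty": 0.4, "tz": 50, "ax": 0, "ay": 0, "az": 0.0025, "claw": 50}
    - {"tx": 0.7, "ty": 0.4, "tz": 68, "ax": 0, "ay": 0, "az": 0.0025, "claw": 50}
    - {"tx": 0.7, "ty": 0.4, "tz": 80, "ax": 0, "ay": 0, "az": 0.0025, "claw": 50}
    - {"tx": 0.7, "ty": 0.4, "tz": 88, "ax": 0, "ay": 0, "az": 0.0025, "claw": 50}
    - {"tx": 0.7, "ty": 0.4, "tz": 88, "ax": 0, "ay": 0, "az": 0.0025, "claw": 50}
    - {"tx": 0.7, "ty": 0.4, "tz": 88, "ax": 0, "ay": 0, "az": 0.0025, "claw": 25}
    - {"tx": 0.7, "ty": 0.4, "tz": 88, "ax": 0, "ay": 0, "az": 0.0025, "claw": 16}
    - {"tx": 0.7, "ty": 0.4, "tz": 88, "ax": 0, "ay": 0, "az": 0.0025, "claw": 10}
    - {"tx": 0.7, "ty": 0.4, "tz": 88, "ax": 0, "ay": 0, "az": 0.0025, "claw": 5}
    - {"tx": 0.7, "ty": 0.4, "tz": 88, "ax": 0, "ay": 0, "az": 0.0025, "claw": 0}

```text
time_s: 6.22
tcp_pos: [0.5219, 0.3412, 0.1223]
ee_rot: [[0.915, -0.404, 0.001], [-0.404, -0.915, 0.001], [0.0, -0.001, -1.0]]
wrist_force: [0.2, -0.3, 0.4]
gripper_width: 0.283
gripper_force: 0.0
```

Emit:
servo_tool:
  deltas:
    - {"tx": 0, "ty": 0, "tz": 0, "ax": 0, "ay": 0, "az": 0, "claw": 0}
    - {"tx": 0, "ty": 0, "tz": 0, "ax": 0, "ay": 0, "az": 0, "claw": 0}
    - {"tx": 0, "ty": 0, "tz": 0, "ax": 0, "ay": 0, "az": 0, "claw": 0}
    - {"tx": 0, "ty": 0, "tz": 0, "ax": 0, "ay": 0, "az": 0, "claw": 0}

```text
time_s: 6.55
tcp_pos: [0.5217, 0.341, 0.1219]
ee_rot: [[0.915, -0.404, 0.0], [-0.404, -0.915, 0.0], [0.0, -0.0, -1.0]]
wrist_force: [-1.4, -0.5, 1.3]
gripper_width: 0.156
gripper_force: 30.0
```

Emit:
servo_tool:
  deltas:
    - {"tx": 0, "ty": 0, "tz": -3, "ax": 0, "ay": 0, "az": 0, "claw": 0}
    - {"tx": 0, "ty": 0, "tz": -10, "ax": 0, "ay": 0, "az": 0, "claw": 0}
    - {"tx": 0, "ty": 0, "tz": -20, "ax": 0, "ay": 0, "az": 0, "claw": 0}
    - {"tx": 0, "ty": 0, "tz": -33, "ax": 0, "ay": 0, "az": 0, "claw": 0}
    - {"tx": 0, "ty": 0, "tz": -47, "ax": 0, "ay": 0, "az": 0, "claw": 0}
    - {"tx": 0, "ty": 0, "tz": -62, "ax": 0, "ay": 0, "az": 0, "claw": 0}
    - {"tx": 0, "ty": 0, "tz": -77, "ax": 0, "ay": 0, "az": 0, "claw": 0}
    - {"tx": 0, "ty": 0, "tz": -92, "ax": 0, "ay": 0, "az": 0, "claw": 0}
    - {"tx": 0, "ty": 0, "tz": -107, "ax": 0, "ay": 0, "az": 0, "claw": 0}
    - {"tx": 0, "ty": 0, "tz": -121, "ax": 0, "ay": 0, "az": 0, "claw": 0}
    - {"tx": 0, "ty": 0, "tz": -132, "ax": 0, "ay": 0, "az": 0, "claw": 0}
    - {"tx": 0, "ty": 0, "tz": -138, "ax": 0, "ay": 0, "az": 0, "claw": 0}

```text
time_s: 7.55
tcp_pos: [0.5222, 0.3413, 0.2622]
ee_rot: [[0.915, -0.404, 0.003], [-0.404, -0.915, 0.002], [0.002, -0.003, -1.0]]
wrist_force: [0.2, 0.4, -0.1]
gripper_width: 0.16
gripper_force: 30.0
```

```bash
python3 - <<'E'
from h import *
delta((.42,.19,.26),-3.7); print(sense()["gripper_width"])
E
```

```text
t(mm) [-32.3122 179.698    1.5481] a [-0.003  -0.0022 -0.3516] from [0.5222 0.3413 0.2622] yaw -23.84520628647116
0.1597468251524923
```

Emit:
servo_tool:
  deltas:
    - {"tx": -2, "ty": 8, "tz": 0, "ax": 0, "ay": 0, "az": -0.01, "claw": 0}
    - {"tx": -5, "ty": 23, "tz": 0, "ax": 0, "ay": 0, "az": -0.04, "claw": 0}
    - {"tx": -9, "ty": 45, "tz": 0, "ax": 0, "ay": 0, "az": -0.08, "claw": 0}
    - {"tx": -14, "ty": 70, "tz": 0, "ax": 0, "ay": 0, "az": -0.13, "claw": 0}
    - {"tx": -18, "ty": 95, "tz": 0, "ax": 0, "ay": 0, "az": -0.18, "claw": 0}
    - {"tx": -22, "ty": 120, "tz": 0, "ax": 0, "ay": 0, "az": -0.24, "claw": 0}
    - {"tx": -26, "ty": 145, "tz": 0, "ax": 0, "ay": 0, "az": -0.29, "claw": 0}
    - {"tx": -29, "ty": 163, "tz": 0, "ax": 0, "ay": 0, "az": -0.33, "claw": 0}
    - {"tx": -31, "ty": 175, "tz": 0, "ax": 0, "ay": 0, "az": -0.345, "claw": 0}
    - {"tx": -32, "ty": 180, "tz": 0, "ax": 0, "ay": 0, "az": -0.352, "claw": 0}
    - {"tx": -32, "ty": 180, "tz": 0, "ax": 0, "ay": 0, "az": -0.352, "claw": 0}
    - {"tx": -32, "ty": 180, "tz": 0, "ax": 0, "ay": 0, "az": -0.352, "claw": 0}

```text
time_s: 8.55
tcp_pos: [0.4199, 0.1896, 0.2596]
ee_rot: [[0.998, -0.065, 0.0], [-0.065, -0.998, 0.0], [0.0, -0.0, -1.0]]
wrist_force: [0.2, -0.3, -0.4]
gripper_width: 0.16
gripper_force: 30.0
```

```bash
python3 - <<'E'
from h import *
import pickle
s=sense(); im=capture("wrist"); cv2.imwrite("pics/w5.png",im); pickle.dump(s,open("s5.pkl","wb"))
delta((.4339,-.0596,.20),-3.7); print(proj("wrist",[(.4543,.1092,.105)],s))
R=np.array(s["ee_rot"]); print("tip expected px",proj("wrist",[np.array(s["tcp_pos"])+R@[0,0,.1109]],s), R[:,2])
E
```

```text
t(mm) [ 29.8313 248.0851  59.418 ] a [-0.0001 -0.0002  0.0001] from [0.4201 0.1899 0.2594] yaw -3.691640256657731
[[410.3618 179.289 ]]
tip expected px [[319.8491 236.5264]] [ 0.0004  0.0003 -1.    ]
```

View pics/w5.png

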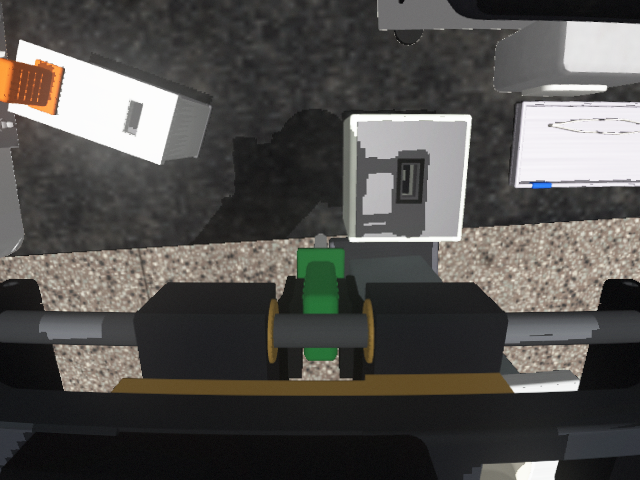

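The picture shows the stick upright in the fingers, tip at (320,241), the slot at (411,178) and the tape at (541,185). These agree with the predictions.

```bash
python3 - <<'E'
from h import *
import pickle
s=pickle.load(open("s5.pkl","rb")); im=cv2.imread("pics/w5.png"); g=cv2.cvtColor(im,cv2.COLOR_BGR2GRAY)
print(g[150:208:3,390:432:2])
for t in(60,75):
    m=np.zeros_like(g); m[148:210,392:430]=(g[148:210,392:430]<t)*255; k,l,st,ce=cv2.connectedComponentsWithStats(m); i=1+st[1:,4].argmax()
    pts=np.argwhere(l==i)[:,::-1].astype(np.float32); W=ray("wrist",pts,.105,s)[:,:2].astype(np.float32); r=cv2.minAreaRect(W*1000); print(t,st[i],r)
print("reader",ray("wrist",[(345,116),(471,115),(463,241),(344,239)],.105,s)[:,:2])
print("tray",ray("wrist",[(541,185),(514,188),(517,102)],.0175,s)[:,:2])
print(g[228:252,310:332:2])
E
```

```text
[[187 185 185 185 185 185 132 118 120 122 124 125 125 125  82  82  82  82
  177 176 177]
 [186 187 186 185 120  83  83  83  83  82  84  82  84  83  82  80  82  83
   81 168 177]
 [186 187 187 102  90  82  84  84  84  83  83  83  81  81  81  83  80  80
   82  82 177]
 [ 87  85  84  85  42  35  34  35  37  38  37  36  38  37  37  37  34  49
   82  82 176]
 [ 84  84  85  82  38  32  38  38  39  39  38  39  40  37  36  29  31  56
   82  81 179]
 [ 86  83  86  83  37  34  69  36  36  34  95 104  56  51  70  35  30  66
   80 159 177]
 [ 84  85  83  83  30  35  69  31  29  31  95 106  54  51  71  33  31  78
   81 176 177]
 [ 83  83  85  82  34  34  79 108  30  29  98 107  55  53  71  36  32  82
   81 176 176]
 [188  94  84  73  33  36  78 108  32  33  97 108  50  54  71  32  32  81
   81 178 178]
 [184 185  83  75  34  43  82 108  31  32  98 107  51  60  71  32  32  80
   81 176 175]
 [186 184  84  69  35  50  71  76  26  30 102  94  52  64  71  32  33  81
   82 177 177]
 [186 185  86  66  37  48  53  32  31  31 107  84  52  69  74  32  33  81
   81 176 176]
 [186 184  84  64  37  55  49  3
[... 1508 characters left out ...]
 100  99 115 116 115 114 116 119 127 140]
 [132 162 151 115 115 115 115 114 121 125  94]
 [117 147 159 116 114 116 115 117 126 120  48]
 [ 99 120 158 116 115 114 116 116 120 118  48]
 [ 87 105 149 114 115 117 116 117 119 132  48]
 [ 90 105 146 116 116 116 117 117 114 140  65]
 [107 115 126 114 117 114 115 115 101 128  86]
 [118 124  74 115 116 115 115 115 101 122  93]
 [132 131  79 115 114 115 115 116 105 145  96]
 [154 153  89 113 115 116 116 116 106 159  94]
 [135 133  81 100  99 101 101  99  93 124  82]
 [ 54  55  67  68  68  66  67  69  65  56  66]
 [ 77  77  77  78  78  80  78  78  79  79  78]
 [ 84  83  84  83  84  85  86  86  84  88  87]
 [ 86  85  87  86  88  88  88  86  87  87  88]]
```

Emit:
servo_tool:
  deltas:
    - {"tx": 1, "ty": 8, "tz": 0, "ax": 0, "ay": 0, "az": 0, "claw": 0}
    - {"tx": 4, "ty": 26, "tz": 0, "ax": 0, "ay": 0, "az": 0, "claw": 0}
    - {"tx": 7, "ty": 52, "tz": 0, "ax": 0, "ay": 0, "az": 0, "claw": 0}
    - {"tx": 10, "ty": 80, "tz": 0, "ax": 0, "ay": 0, "az": 0, "claw": 0}
    - {"tx": 14, "ty": 108, "tz": 0, "ax": 0, "ay": 0, "az": 0, "claw": 0}
    - {"tx": 18, "ty": 136, "tz": 0, "ax": 0, "ay": 0, "az": 0, "claw": 0}
    - {"tx": 22, "ty": 164, "tz": 0, "ax": 0, "ay": 0, "az": 0, "claw": 0}
    - {"tx": 26, "ty": 192, "tz": 0, "ax": 0, "ay": 0, "az": 0, "claw": 0}
    - {"tx": 29, "ty": 218, "tz": 15, "ax": 0, "ay": 0, "az": 0, "claw": 0}
    - {"tx": 31, "ty": 236, "tz": 40, "ax": 0, "ay": 0, "az": 0, "claw": 0}
    - {"tx": 32, "ty": 244, "tz": 65, "ax": 0, "ay": 0, "az": 0, "claw": 0}
    - {"tx": 32, "ty": 246, "tz": 82, "ax": 0, "ay": 0, "az": 0, "claw": 0}

```text
time_s: 9.6
tcp_pos: [0.4349, -0.0599, 0.1753]
ee_rot: [[0.998, -0.067, -0.003], [-0.067, -0.998, -0.0], [-0.003, 0.0, -1.0]]
wrist_force: [0.0, 0.1, -0.7]
gripper_width: 0.158
gripper_force: 30.0
```

Emit:
servo_tool:
  deltas:
    - {"tx": 0, "ty": 0, "tz": 12, "ax": 0, "ay": 0, "az": 0, "claw": 0}
    - {"tx": 0, "ty": 0, "tz": 25, "ax": 0, "ay": 0, "az": 0, "claw": 0}
    - {"tx": 0, "ty": 0, "tz": 35, "ax": 0, "ay": 0, "az": 0, "claw": 0}
    - {"tx": 0, "ty": 0, "tz": 42, "ax": 0, "ay": 0, "az": 0, "claw": 0}
    - {"tx": 0, "ty": 0, "tz": 45, "ax": 0, "ay": 0, "az": 0, "claw": 0}
    - {"tx": 0, "ty": 0, "tz": 45, "ax": 0, "ay": 0, "az": 0, "claw": 0}
    - {"tx": 0, "ty": 0, "tz": 45, "ax": 0, "ay": 0, "az": 0, "claw": 0}

```text
time_s: 10.18
tcp_pos: [0.4362, -0.0582, 0.1328]
ee_rot: [[0.998, -0.064, 0.0], [-0.064, -0.998, -0.0], [0.0, 0.0, -1.0]]
wrist_force: [-1.0, 0.1, -1.1]
gripper_width: 0.155
gripper_force: 30.0
```

```bash
python3 - <<'E'
from h import *
F=[]
for i in range(8): F.append(sense()["wrist_force"]); im=capture("wrist")
s=sense(); print(np.mean(F,0),np.std(F,0),s["time_s"]); delta((.4362,-.0575,.1089),-3.7)
cv2.imwrite("pics/w6.png",im)
b=cv2.cvtColor(im,cv2.COLOR_BGR2HSV); m=cv2.inRange(b,(100,150,60),(130,255,255)); m[300:]=0
k,l,st,ce=cv2.connectedComponentsWithStats(m); print(st[1:],[ray("wrist",[c],.0175,s)[0] for c in ce[1:]])
E
```

```text
[-0.1103 -0.0971 -0.4299] [0.385  0.6364 0.3732] 10.5833
t(mm) [ 0.3167 -0.7757 23.9203] a [-0.0002 -0.0006  0.0004] from [ 0.4358 -0.0583  0.1328] yaw -3.6790162960905772
[[310 238   4  10  35]
 [327 238  11  10  96]] [array([ 0.4301, -0.0512,  0.0175]), array([ 0.4293, -0.0674,  0.0175])]
```

View pics/w6.png

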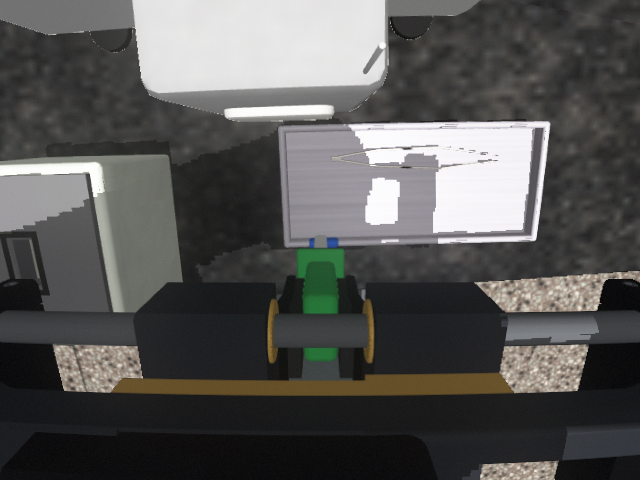

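```bash
python3 - <<'E'
from h import *
s=sense(); P=ray("wrist",[(280,125),(549,122),(537,242),(285,247)],.0175,s)[:,:2]
print(P,np.linalg.norm(np.roll(P,-1,0)-P,axis=1)); c=P.mean(0); y=(P[0]-P[1])+(P[3]-P[2]); y/=np.linalg.norm(y); x=np.array([y[1],-y[0]])
print(c,y,c-.037*x+.07*y,c-.037*x-.07*y,"tape",ray("wrist",[(324,243)],.0175,s))
g=cv2.cvtColor(cv2.imread("pics/w6.png"),cv2.COLOR_BGR2GRAY)
print(g[232:254,295:309:3].T, g[232:254,400:409:4].T)
E
```

```text
[[ 0.5205 -0.0346]
 [ 0.5118 -0.234 ]
 [ 0.419  -0.2325]
 [ 0.4279 -0.0301]] [0.1995 0.0929 0.2026 0.0927]
[ 0.4698 -0.1328] [0.044 0.999] [ 0.4359 -0.0612] [ 0.4298 -0.2011] tape [[ 0.4292 -0.0611  0.0175]]
[[141 142 141 141 140 132 111 100 104 112 132 145 150 134 115  71  47  63
   65  65  65  68]
 [141 142 141 141 139 131 113 102 105 116 133 145 148 134 109  62  47  69
   82  85  86  86]
 [142 142 141 141 139 132 112 103 108 117 134 144 149 134 110  60  56  77
   83  89  89  91]
 [143 142 142 142 139 129 107 103 108 119 138 146 149 135 113  71  60  79
   83  87  90  90]
 [144 142 144 140 139 130 107 105 110 124 137 149 149 130 107  64  58  79
   87  90  91  91]] [[151 150 145 128 110 111 115 135 147 153 146 134 106  67  68  69  69  69
   69  70  71  73]
 [150 149 145 129 110 110 114 136 149 153 145 133 105  68  68  67  68  72
   71  71  73  73]
 [148 148 141 120 112 112 119 138 149 152 144 124  81  52  59  70  72  69
   72  72  71  74]]
```

The last picture shows the tip just inside the wall, between the tape's visible edges at (310,243) and (338,243), above the tray floor. Next I lower onto the floor.

Emit:
servo_tool:
  deltas:
    - {"tx": 0.7, "ty": 0, "tz": 5, "ax": 0, "ay": 0, "az": 0, "claw": 0}
    - {"tx": 0.7, "ty": 0, "tz": 11, "ax": 0, "ay": 0, "az": 0, "claw": 0}
    - {"tx": 0.7, "ty": 0, "tz": 16, "ax": 0, "ay": 0, "az": 0, "claw": 0}
    - {"tx": 0.7, "ty": 0, "tz": 19, "ax": 0, "ay": 0, "az": 0, "claw": 0}
    - {"tx": 0.7, "ty": 0, "tz": 21, "ax": 0, "ay": 0, "az": 0, "claw": 0}
    - {"tx": 0.7, "ty": 0, "tz": 23, "ax": 0, "ay": 0, "az": 0, "claw": 0}
    - {"tx": 0.7, "ty": 0, "tz": 24, "ax": 0, "ay": 0, "az": 0, "claw": 0}
    - {"tx": 0.7, "ty": 0, "tz": 24, "ax": 0, "ay": 0, "az": 0, "claw": 0}

```text
time_s: 11.25
tcp_pos: [0.4361, -0.0584, 0.1084]
ee_rot: [[0.998, -0.064, -0.001], [-0.064, -0.998, -0.0], [-0.001, 0.0, -1.0]]
wrist_force: [0.3, -0.4, 1.6]
gripper_width: 0.158
gripper_force: 30.0
```

```bash
python3 - <<'E'
from h import *
F=[]
for i in range(12): F.append(sense()["wrist_force"]); im=capture("wrist")
s=sense(); print(np.mean(F,0),np.std(F,0)/3.5,s["time_s"]); delta((.4365,-.0585,.1089),-3.7)
E
```

```text
[-1.3431 -0.1086  1.1995] [0.1719 0.1308 0.099 ] 11.85
t(mm) [ 0.108   0.1318 -0.3136] a [ 0.     -0.      0.0002] from [ 0.4364 -0.0584  0.1086] yaw -3.6857206582704722
```

Emit:
servo_tool:
  deltas:
    - {"tx": 0.05, "ty": 1.2, "tz": -0.5, "ax": 0, "ay": 0, "az": 0, "claw": 0}
    - {"tx": 0.1, "ty": 3.5, "tz": -1, "ax": 0, "ay": 0, "az": 0, "claw": 0}
    - {"tx": 0.15, "ty": 6, "tz": -1, "ax": 0, "ay": 0, "az": 0, "claw": 0}
    - {"tx": 0.2, "ty": 8.5, "tz": -1, "ax": 0, "ay": 0, "az": 0, "claw": 0}
    - {"tx": 0.3, "ty": 11, "tz": -1, "ax": 0, "ay": 0, "az": 0, "claw": 0}
    - {"tx": 0.35, "ty": 13.5, "tz": -1, "ax": 0, "ay": 0, "az": 0, "claw": 0}
    - {"tx": 0.4, "ty": 16, "tz": -1, "ax": 0, "ay": 0, "az": 0, "claw": 0}
    - {"tx": 0.5, "ty": 18.5, "tz": -1, "ax": 0, "ay": 0, "az": 0, "claw": 0}
    - {"tx": 0.55, "ty": 21, "tz": -1, "ax": 0, "ay": 0, "az": 0, "claw": 0}
    - {"tx": 0.6, "ty": 23.5, "tz": -1, "ax": 0, "ay": 0, "az": 0, "claw": 0}
    - {"tx": 0.7, "ty": 26, "tz": -1, "ax": 0, "ay": 0, "az": 0, "claw": 0}
    - {"tx": 0.75, "ty": 28.5, "tz": -1, "ax": 0, "ay": 0, "az": 0, "claw": 0}

```text
time_s: 12.85
tcp_pos: [0.4353, -0.0871, 0.1095]
ee_rot: [[0.998, -0.064, -0.0], [-0.064, -0.998, -0.0], [-0.0, 0.0, -1.0]]
wrist_force: [-0.4, 0.5, 1.1]
gripper_width: 0.157
gripper_force: 30.0
```

Emit:
servo_tool:
  deltas:
    - {"tx": 0.05, "ty": 2.5, "tz": 0, "ax": 0, "ay": 0, "az": 0, "claw": 0}
    - {"tx": 0.1, "ty": 5, "tz": 0, "ax": 0, "ay": 0, "az": 0, "claw": 0}
    - {"tx": 0.2, "ty": 7.5, "tz": 0, "ax": 0, "ay": 0, "az": 0, "claw": 0}
    - {"tx": 0.25, "ty": 10, "tz": 0, "ax": 0, "ay": 0, "az": 0, "claw": 0}
    - {"tx": 0.3, "ty": 12.5, "tz": 0, "ax": 0, "ay": 0, "az": 0, "claw": 0}
    - {"tx": 0.4, "ty": 15, "tz": 0, "ax": 0, "ay": 0, "az": 0, "claw": 0}
    - {"tx": 0.45, "ty": 17.5, "tz": 0, "ax": 0, "ay": 0, "az": 0, "claw": 0}
    - {"tx": 0.5, "ty": 20, "tz": 0, "ax": 0, "ay": 0, "az": 0, "claw": 0}
    - {"tx": 0.6, "ty": 22.5, "tz": 0, "ax": 0, "ay": 0, "az": 0, "claw": 0}
    - {"tx": 0.65, "ty": 25, "tz": 0, "ax": 0, "ay": 0, "az": 0, "claw": 0}
    - {"tx": 0.7, "ty": 27.5, "tz": 0, "ax": 0, "ay": 0, "az": 0, "claw": 0}
    - {"tx": 0.8, "ty": 30, "tz": 0, "ax": 0, "ay": 0, "az": 0, "claw": 0}

```text
time_s: 13.85
tcp_pos: [0.4342, -0.1171, 0.1095]
ee_rot: [[0.998, -0.064, -0.0], [-0.064, -0.998, 0.0], [-0.0, -0.0, -1.0]]
wrist_force: [-0.6, 1.5, 1.1]
gripper_width: 0.161
gripper_force: 30.0
```

Emit:
servo_tool:
  deltas:
    - {"tx": 0.05, "ty": 2.5, "tz": 0, "ax": 0, "ay": 0, "az": 0, "claw": 0}
    - {"tx": 0.1, "ty": 5, "tz": 0, "ax": 0, "ay": 0, "az": 0, "claw": 0}
    - {"tx": 0.2, "ty": 7.5, "tz": 0, "ax": 0, "ay": 0, "az": 0, "claw": 0}
    - {"tx": 0.25, "ty": 10, "tz": 0, "ax": 0, "ay": 0, "az": 0, "claw": 0}
    - {"tx": 0.3, "ty": 12.5, "tz": 0, "ax": 0, "ay": 0, "az": 0, "claw": 0}
    - {"tx": 0.4, "ty": 15, "tz": 0, "ax": 0, "ay": 0, "az": 0, "claw": 0}
    - {"tx": 0.45, "ty": 17.5, "tz": 0, "ax": 0, "ay": 0, "az": 0, "claw": 0}
    - {"tx": 0.5, "ty": 20, "tz": 0, "ax": 0, "ay": 0, "az": 0, "claw": 0}
    - {"tx": 0.6, "ty": 22.5, "tz": 0, "ax": 0, "ay": 0, "az": 0, "claw": 0}
    - {"tx": 0.65, "ty": 25, "tz": 0, "ax": 0, "ay": 0, "az": 0, "claw": 0}
    - {"tx": 0.7, "ty": 27.5, "tz": 0, "ax": 0, "ay": 0, "az": 0, "claw": 0}
    - {"tx": 0.8, "ty": 30, "tz": 0, "ax": 0, "ay": 0, "az": 0, "claw": 0}

```text
time_s: 14.85
tcp_pos: [0.433, -0.1471, 0.1095]
ee_rot: [[0.998, -0.064, -0.0], [-0.064, -0.998, 0.0], [-0.0, 0.0, -1.0]]
wrist_force: [0.2, 1.8, 0.5]
gripper_width: 0.159
gripper_force: 30.0
```

Emit:
servo_tool:
  deltas:
    - {"tx": 0.05, "ty": 2.5, "tz": 0, "ax": 0, "ay": 0, "az": 0, "claw": 0}
    - {"tx": 0.1, "ty": 5, "tz": 0, "ax": 0, "ay": 0, "az": 0, "claw": 0}
    - {"tx": 0.2, "ty": 7.5, "tz": 0, "ax": 0, "ay": 0, "az": 0, "claw": 0}
    - {"tx": 0.25, "ty": 10, "tz": 0, "ax": 0, "ay": 0, "az": 0, "claw": 0}
    - {"tx": 0.3, "ty": 12.5, "tz": 0, "ax": 0, "ay": 0, "az": 0, "claw": 0}
    - {"tx": 0.4, "ty": 15, "tz": 0, "ax": 0, "ay": 0, "az": 0, "claw": 0}
    - {"tx": 0.45, "ty": 17.5, "tz": 0, "ax": 0, "ay": 0, "az": 0, "claw": 0}
    - {"tx": 0.5, "ty": 20, "tz": 0, "ax": 0, "ay": 0, "az": 0, "claw": 0}
    - {"tx": 0.6, "ty": 22.5, "tz": 0, "ax": 0, "ay": 0, "az": 0, "claw": 0}
    - {"tx": 0.65, "ty": 25, "tz": 0, "ax": 0, "ay": 0, "az": 0, "claw": 0}
    - {"tx": 0.7, "ty": 27.5, "tz": 0, "ax": 0, "ay": 0, "az": 0, "claw": 0}
    - {"tx": 0.8, "ty": 30, "tz": 0, "ax": 0, "ay": 0, "az": 0, "claw": 0}

```text
time_s: 15.85
tcp_pos: [0.4319, -0.177, 0.1095]
ee_rot: [[0.998, -0.064, -0.0], [-0.064, -0.998, 0.0], [-0.0, -0.0, -1.0]]
wrist_force: [-0.4, 2.1, 1.0]
gripper_width: 0.16
gripper_force: 30.0
```

```bash
python3 - <<'E'
from h import *
s=sense(); im=capture("wrist"); cv2.imwrite("pics/w7.png",im); print(s["tcp_pos"])
b=cv2.cvtColor(im,cv2.COLOR_BGR2HSV); m=cv2.inRange(b,(100,150,60),(130,255,255)); m[300:]=0
k,l,st,ce=cv2.connectedComponentsWithStats(m); print(st[1:],[ray("wrist",[c],.0175,s)[0] for c in ce[1:]])
g=cv2.cvtColor(im,cv2.COLOR_BGR2GRAY); h=cv2.cvtColor(im,cv2.COLOR_BGR2GRAY)
m=(g>95).astype(np.uint8); m[290:]=0; k,l,st,ce=cv2.connectedComponentsWithStats(m); print(st[st[:,4]>800])
E
```

```text
[ 0.4319 -0.177   0.1095]
[[148 251  30  11 150]
 [174 258   4   3   7]
 [170 260   3   1   3]] [array([ 0.431 , -0.0597,  0.0175]), array([ 0.4263, -0.0701,  0.0175]), array([ 0.4261, -0.0662,  0.0175])]
[[     0      0    640    480 171008]
 [     0      0    640    290 133006]
 [     0    164     29    119   1929]]
```

Emit:
servo_tool:
  deltas:
    - {"tx": 0.05, "ty": 2.5, "tz": 0, "ax": 0, "ay": 0, "az": 0, "claw": 0}
    - {"tx": 0.1, "ty": 5, "tz": 0, "ax": 0, "ay": 0, "az": 0, "claw": 0}
    - {"tx": 0.2, "ty": 7.5, "tz": 0, "ax": 0, "ay": 0, "az": 0, "claw": 0}
    - {"tx": 0.25, "ty": 10, "tz": 0, "ax": 0, "ay": 0, "az": 0, "claw": 0}
    - {"tx": 0.3, "ty": 12.5, "tz": 0, "ax": 0, "ay": 0, "az": 0, "claw": 0}
    - {"tx": 0.4, "ty": 15, "tz": 0, "ax": 0, "ay": 0, "az": 0, "claw": 0}
    - {"tx": 0.45, "ty": 17.5, "tz": 0, "ax": 0, "ay": 0, "az": 0, "claw": 0}
    - {"tx": 0.5, "ty": 20, "tz": 0, "ax": 0, "ay": 0, "az": 0, "claw": 0}
    - {"tx": 0.6, "ty": 22.5, "tz": 0, "ax": 0, "ay": 0, "az": 0, "claw": 0}
    - {"tx": 0.65, "ty": 25, "tz": 0, "ax": 0, "ay": 0, "az": 0, "claw": 0}
    - {"tx": 0.7, "ty": 27, "tz": 0, "ax": 0, "ay": 0, "az": 0, "claw": 0}
    - {"tx": 0.7, "ty": 27, "tz": 0, "ax": 0, "ay": 0, "az": 0, "claw": 0}

```text
time_s: 16.9
tcp_pos: [0.4309, -0.2042, 0.1096]
ee_rot: [[0.998, -0.064, -0.0], [-0.064, -0.998, -0.0], [-0.0, 0.0, -1.0]]
wrist_force: [-0.0, -0.1, 0.4]
gripper_width: 0.157
gripper_force: 30.0
```

Emit:
servo_tool:
  deltas:
    - {"tx": 0, "ty": 0, "tz": -2, "ax": 0, "ay": 0, "az": 0, "claw": 0}
    - {"tx": 0, "ty": 0, "tz": -8, "ax": 0, "ay": 0, "az": 0, "claw": 0}
    - {"tx": 0, "ty": 0, "tz": -18, "ax": 0, "ay": 0, "az": 0, "claw": 0}
    - {"tx": 0, "ty": 0, "tz": -35, "ax": 0, "ay": 0, "az": 0, "claw": 0}
    - {"tx": 0, "ty": 0, "tz": -55, "ax": 0, "ay": 0, "az": 0, "claw": 0}
    - {"tx": 0, "ty": 0, "tz": -75, "ax": 0, "ay": 0, "az": 0, "claw": 0}
    - {"tx": 0, "ty": 0, "tz": -95, "ax": 0, "ay": 0, "az": 0, "claw": 0}
    - {"tx": 0, "ty": 0, "tz": -115, "ax": 0, "ay": 0, "az": 0, "claw": 0}
    - {"tx": 0, "ty": 0, "tz": -132, "ax": 0, "ay": 0, "az": 0, "claw": 0}
    - {"tx": 0, "ty": 0, "tz": -145, "ax": 0, "ay": 0, "az": 0, "claw": 0}
    - {"tx": 0, "ty": 0, "tz": -150, "ax": 0, "ay": 0, "az": 0, "claw": 0}
    - {"tx": 0, "ty": 0, "tz": -150, "ax": 0, "ay": 0, "az": 0, "claw": 0}

```text
time_s: 17.9
tcp_pos: [0.4313, -0.2038, 0.2609]
ee_rot: [[0.998, -0.064, 0.003], [-0.064, -0.998, -0.0], [0.003, 0.0, -1.0]]
wrist_force: [0.5, -0.3, -0.7]
gripper_width: 0.16
gripper_force: 30.0
```

```bash
python3 - <<'E'
from h import *
delta((.42,.17,.26),-3.4); print(sense()["time_s"])
E
```

```text
t(mm) [ -35.251  -372.3461    0.6774] a [ 0.0003 -0.0027 -0.0048] from [ 0.4313 -0.2038  0.2609] yaw -3.675603732198368
17.9
```

Emit:
servo_tool:
  deltas:
    - {"tx": -1, "ty": -10, "tz": 0, "ax": 0, "ay": 0, "az": 0, "claw": 0}
    - {"tx": -2, "ty": -32, "tz": 0, "ax": 0, "ay": 0, "az": 0, "claw": 0}
    - {"tx": -4, "ty": -64, "tz": 0, "ax": 0, "ay": 0, "az": 0, "claw": 0}
    - {"tx": -7, "ty": -100, "tz": 0, "ax": 0, "ay": 0, "az": 0, "claw": 0}
    - {"tx": -10, "ty": -138, "tz": 0, "ax": 0, "ay": 0, "az": 0, "claw": 0}
    - {"tx": -12, "ty": -176, "tz": 0, "ax": 0, "ay": 0, "az": 0, "claw": 0}
    - {"tx": -15, "ty": -214, "tz": 0, "ax": 0, "ay": 0, "az": 0, "claw": 0}
    - {"tx": -17, "ty": -252, "tz": 0, "ax": 0, "ay": 0, "az": 0, "claw": 0}
    - {"tx": -20, "ty": -288, "tz": 0, "ax": 0, "ay": 0, "az": -0.003, "claw": 0}
    - {"tx": -22, "ty": -320, "tz": 0, "ax": 0, "ay": 0, "az": -0.006, "claw": 0}
    - {"tx": -24, "ty": -344, "tz": 0, "ax": 0, "ay": 0, "az": -0.007, "claw": 0}
    - {"tx": -24, "ty": -354, "tz": 0, "ax": 0, "ay": 0, "az": -0.007, "claw": 0}

```text
time_s: 18.9
tcp_pos: [0.4286, 0.1537, 0.2582]
ee_rot: [[0.999, -0.054, -0.002], [-0.054, -0.999, -0.001], [-0.002, 0.001, -1.0]]
wrist_force: [0.3, -0.4, -1.0]
gripper_width: 0.155
gripper_force: 30.0
```

Emit:
servo_tool:
  deltas:
    - {"tx": 0, "ty": 0, "tz": 5, "ax": 0, "ay": 0, "az": 0, "claw": 0}
    - {"tx": 0, "ty": 0, "tz": 10, "ax": 0, "ay": 0, "az": 0, "claw": 0}
    - {"tx": 0, "ty": 0, "tz": 10, "ax": 0, "ay": 0, "az": 0, "claw": 0}
    - {"tx": 0, "ty": 0, "tz": 10, "ax": 0, "ay": 0, "az": 0, "claw": 0}

```text
time_s: 19.23
tcp_pos: [0.4292, 0.1496, 0.2488]
ee_rot: [[0.998, -0.059, -0.002], [-0.059, -0.998, -0.001], [-0.002, 0.001, -1.0]]
wrist_force: [-0.5, 0.3, -0.7]
gripper_width: 0.16
gripper_force: 30.0
```

```bash
python3 - <<'E'
from h import *
import pickle
s=sense(); im=capture("wrist"); cv2.imwrite("pics/w8.png",im); pickle.dump(s,open("s8.pkl","wb")); print(s["time_s"],s["tcp_pos"],s["ee_rot"])
g=cv2.cvtColor(im,cv2.COLOR_BGR2GRAY); u,v=proj("wrist",[(.4535,.1097,.105)],s)[0].astype(int); print(u,v)
for t in(50,60,70):
    m=np.zeros_like(g); sl=np.s_[v-35:v+35,u-24:u+24]; m[sl]=(g[sl]<t)*255; m=cv2.morphologyEx(m,cv2.MORPH_CLOSE,np.ones((3,3)))
    k,l,st,ce=cv2.connectedComponentsWithStats(m)
    for i in range(1,k):
        if st[i,4]<60: continue
        pts=np.argwhere(l==i)[:,::-1].astype(np.float32); W=ray("wrist",pts,.105,s)[:,:2].astype(np.float32); print(t,st[i],cv2.minAreaRect(W*1000))
np.set_printoptions(linewidth=250)
print(g[v-33:v+33:3,u-24:u+26:2])
print(g[226:250,308:334:2])
E
```

```text
19.2333 [0.4292 0.1496 0.2488] [[ 0.9983 -0.0589 -0.0016]
 [-0.0589 -0.9983 -0.0013]
 [-0.0016  0.0014 -1.    ]]
365 195
50 [352 174  21  45 593] ((453.0750732421875, 113.02454376220703), (16.596424102783203, 37.272003173828125), 86.74127960205078)
60 [352 174  27  45 794] ((452.94970703125, 110.07086181640625), (21.788259506225586, 37.61300277709961), 87.84471130371094)
70 [351 173  28  47 990] ((452.90850830078125, 110.34407043457031), (22.439716339111328, 38.98179244995117), 86.66007995605469)
[[ 83  84  85  84  85  84  84  83  84  82  83  86  84  85  84  84  86  84  85  84  82  83  84  84  84]
 [ 84  85  84  82  83  84  85  85  83  84  85  84  86  85  82  86  84  82  84  83  85  84  81  82  84]
 [ 83  84  83  85  83  83  82  83  83  84  84  83  85  84  84  83  84  82  83  82  83  85  83  85  83]
 [ 83  82  82  82  82  84  85  85  83  83  82  84  83  83  81  85  83  82  82  83  85  82  83  83  82]
 [ 82  82  83  81  81  72  34  33  33  35  34  34  35  33  36  36  53  57  69  96 185 145  83  83  81]
 [ 82  83  83  83  83  75  35  37  40  43  39  43  43  44  65  65  54  58  62  94 1
[... 2289 characters left out ...]
15 115 115 115 117 117 133 182  82  82]
 [167 249 182 150 115 117 117 118 116 129 179  82  83]
 [169 250 181 149 117 116 116 117 116 129 181  82  81]
 [230 251 181 147 117 116 117 116 117 124 179  81  82]
 [253 251 181 143 116 117 116 116 117 121 178  84  80]
 [253 251 180 134 115 117 115 117 117 123 180 126 127]
 [253 251 180 135 116 117 116 118 116 122 178 179 180]
 [253 251 182 132 117 117 116 117 117 123 179 179 180]
 [253 252 181 121 117 117 116 117 115 123 181 180 178]
 [253 251 180 121 117 117 118 118 118 119 178 178 178]
 [244 235 150 105 100 100 100 100 102 100 150 150 150]
 [ 99  95  77  66  66  66  68  65  64  64  72  72  74]
 [ 79  77  77  79  78  78  78  80  79  80  80  81  78]]
```

```bash
python3 - <<'E'
from h import *
delta((.4535,.1102,.225),-3.3)
E
```

```text
t(mm) [26.2504 38.1096 24.2618] a [ 0.0007  0.0006 -0.0014] from [0.4296 0.1498 0.2493] yaw -3.38260447300828
```

Emit:
servo_tool:
  deltas:
    - {"tx": 5, "ty": 7, "tz": 0, "ax": 0, "ay": 0, "az": 0, "claw": 0}
    - {"tx": 12, "ty": 17, "tz": 0, "ax": 0, "ay": 0, "az": 0, "claw": 0}
    - {"tx": 19, "ty": 27, "tz": 5, "ax": 0, "ay": 0, "az": 0, "claw": 0}
    - {"tx": 24, "ty": 35, "tz": 12, "ax": 0, "ay": 0, "az": 0, "claw": 0}
    - {"tx": 26.2, "ty": 38.1, "tz": 20, "ax": 0, "ay": 0, "az": -0.001, "claw": 0}
    - {"tx": 26.2, "ty": 38.1, "tz": 24, "ax": 0, "ay": 0, "az": -0.001, "claw": 0}
    - {"tx": 26.2, "ty": 38.1, "tz": 24, "ax": 0, "ay": 0, "az": -0.001, "claw": 0}
    - {"tx": 26.2, "ty": 38.1, "tz": 24, "ax": 0, "ay": 0, "az": -0.001, "claw": 0}
    - {"tx": 26.2, "ty": 38.1, "tz": 24, "ax": 0, "ay": 0, "az": -0.001, "claw": 0}

```text
time_s: 20.03
tcp_pos: [0.4538, 0.1118, 0.2258]
ee_rot: [[0.998, -0.056, 0.001], [-0.056, -0.998, 0.0], [0.0, -0.0, -1.0]]
wrist_force: [0.0, -0.1, -1.0]
gripper_width: 0.161
gripper_force: 30.0
```

```bash
python3 - <<'E'
from h import *
F=[]
for i in range(6): F.append(sense()["wrist_force"]); im=capture("wrist")
s=sense(); cv2.imwrite("pics/w9.png",im); print(np.mean(F,0),s["time_s"]); delta((.4535,.1102,.19),-3.3,s)
np.set_printoptions(linewidth=250); g=cv2.cvtColor(im,cv2.COLOR_BGR2GRAY)
print(proj("wrist",[(.453,.1102,.105)],s)); print(g[200:252:3,290:352:2])
E
```

```text
[-0.3158  0.0056 -0.8461] 20.3333
t(mm) [-0.1142  1.5593 35.7789] a [-0.0003 -0.0004  0.0017] from [0.4537 0.1117 0.2258] yaw -3.200529990042068
[[321.8864 234.1085]]
[[ 80  83  84  81  81  85  82  84  82  84  82  83  82  83  85  82  84  84  83  85  82  85  85  84  85  85  85  84  84  83  86]
 [ 81  81  79  81  82  82  82  82  83  83  82  83  81  83  82  83  82  84  82  84  84  83  84  84  84  84  85  85  83  84  83]
 [ 80  82  82  81  80  83  81  81  82  83  81  83  83  82  81  82  82  83  84  84  83  84  84  82  84  85  85  84  84  85  86]
 [ 82  83  83  81  82  82  81  83  82  80  82  81  82  82  83  82  82  84  84  83  81  82  84  84  85  83  84  83  83  85  85]
 [ 82  81  80  82  81  81  81  82  82  44  35  35  38  36  37  37  36  37  39  39  38  36  38  47  83  84  85  84  83  84  84]
 [ 81  81  81  82  81  82  84  83  83  43  36  44  53  52  53  55  55  56  56  56  56  53  37  44  85  85  84  84  85  83  85]
 [ 79  81  82  81  81  83  80  82  82  45  37  54  65  34  36  34  33  35  34  37  66  68  37  44  84  82  85  86  85  84  83]
 [ 82  81  81  80  84  80  80  82  79  47  3
[... 653 characters left out ...]
119 118 119  78  38  72  58  38  48  84  83  83  84  84  85  84]
 [ 81  82  80  82  80  80  81  82  82  52  36  50  90 117 118 119 117 120 114  96  73  62  38  49  83  83  84  85  84  85  85]
 [ 81  82  81  83  82  81  82  82  83  52  39  49  94 118 118 120 119 117 116 127  71  61  41  50  83  83  83  84  85  84  84]
 [ 83  82  81  84  83  81  81  82  81  52  35  50 104 119 119 120 119 117 115 120  72  61  39  54  82  82  84  81  83  83  85]
 [ 81  82  83  82  56  59  61  59  60  54  55  54  63  63  64  63  63  62  63  61  66  69  57  58  63  61  61  84  84  85  84]
 [ 82  80  78  79  85  85  88  88  88  89  88  89  91  87  89  89  88  90  89  91  90  91  90  89  90  89  89  81  83  84  82]]
```

Emit:
servo_tool:
  deltas:
    - {"tx": 0, "ty": 1, "tz": 0, "ax": 0, "ay": 0, "az": 0, "claw": 0}
    - {"tx": 0, "ty": 1.5, "tz": 2, "ax": 0, "ay": 0, "az": 0, "claw": 0}
    - {"tx": 0, "ty": 1.5, "tz": 7, "ax": 0, "ay": 0, "az": 0, "claw": 0}
    - {"tx": 0, "ty": 1.5, "tz": 14, "ax": 0, "ay": 0, "az": 0, "claw": 0}
    - {"tx": 0, "ty": 1.5, "tz": 22, "ax": 0, "ay": 0, "az": 0, "claw": 0}
    - {"tx": 0, "ty": 1.5, "tz": 30, "ax": 0, "ay": 0, "az": 0, "claw": 0}
    - {"tx": 0, "ty": 1.5, "tz": 36, "ax": 0, "ay": 0, "az": 0, "claw": 0}
    - {"tx": 0, "ty": 1.5, "tz": 38, "ax": 0, "ay": 0, "az": 0, "claw": 0}
    - {"tx": 0, "ty": 1.5, "tz": 38, "ax": 0, "ay": 0, "az": 0, "claw": 0}

```text
time_s: 21.08
tcp_pos: [0.4532, 0.1098, 0.1866]
ee_rot: [[0.998, -0.056, -0.002], [-0.056, -0.998, -0.001], [-0.002, 0.001, -1.0]]
wrist_force: [-0.4, 0.1, -0.4]
gripper_width: 0.161
gripper_force: 30.0
```

```bash
python3 - <<'E'
from h import *
F=[]
for i in range(6): F.append(sense()["wrist_force"]); im=capture("wrist")
s=sense(); print(np.mean(F,0),s["time_s"]); delta((.4535,.1102,.1219),-3.3,s)
E
```

```text
[-0.1035 -0.2282 -0.2599] 21.3833
t(mm) [-0.3759 -0.0188 66.0239] a [-0.0005 -0.0007  0.0013] from [0.4538 0.1101 0.1879] yaw -3.2247263436397366
```

Emit:
servo_tool:
  deltas:
    - {"tx": -0.2, "ty": 0, "tz": 1, "ax": 0, "ay": 0, "az": 0, "claw": 0}
    - {"tx": -0.2, "ty": 0, "tz": 2.5, "ax": 0, "ay": 0, "az": 0, "claw": 0}
    - {"tx": -0.2, "ty": 0, "tz": 4, "ax": 0, "ay": 0, "az": 0, "claw": 0}
    - {"tx": -0.2, "ty": 0, "tz": 5.5, "ax": 0, "ay": 0, "az": 0, "claw": 0}
    - {"tx": -0.2, "ty": 0, "tz": 7, "ax": 0, "ay": 0, "az": 0, "claw": 0}
    - {"tx": -0.2, "ty": 0, "tz": 8.5, "ax": 0, "ay": 0, "az": 0, "claw": 0}
    - {"tx": -0.2, "ty": 0, "tz": 10, "ax": 0, "ay": 0, "az": 0, "claw": 0}
    - {"tx": -0.2, "ty": 0, "tz": 11, "ax": 0, "ay": 0, "az": 0, "claw": 0}

```text
time_s: 22.05
tcp_pos: [0.4533, 0.11, 0.1763]
ee_rot: [[0.998, -0.056, -0.0], [-0.056, -0.998, -0.0], [-0.0, 0.0, -1.0]]
wrist_force: [-0.2, 0.5, -0.6]
gripper_width: 0.156
gripper_force: 30.0
```

```bash
python3 - <<'E'
from h import *
F=[]
for i in range(6): F.append(sense()["wrist_force"]); im=capture("wrist")
s=sense(); print(np.mean(F,0),s["moment"],s["time_s"]); delta((.4535,.1102,.1219),-3.3,s)
E
```

```text
[-0.0933 -0.0322 -0.4182] [-0.0938  0.1043 -0.0581] 22.35
t(mm) [ 0.0107 -0.1634 54.7368] a [-0.0001 -0.0002  0.0013] from [0.4535 0.11   0.1766] yaw -3.223956119478903
```

Emit:
servo_tool:
  deltas:
    - {"tx": 0, "ty": 0, "tz": 1.5, "ax": 0, "ay": 0, "az": 0, "claw": 0}
    - {"tx": 0, "ty": 0, "tz": 3.5, "ax": 0, "ay": 0, "az": 0, "claw": 0}
    - {"tx": 0, "ty": 0, "tz": 5.5, "ax": 0, "ay": 0, "az": 0, "claw": 0}
    - {"tx": 0, "ty": 0, "tz": 7.5, "ax": 0, "ay": 0, "az": 0, "claw": 0}
    - {"tx": 0, "ty": 0, "tz": 9.5, "ax": 0, "ay": 0, "az": 0, "claw": 0}
    - {"tx": 0, "ty": 0, "tz": 11.5, "ax": 0, "ay": 0, "az": 0, "claw": 0}
    - {"tx": 0, "ty": 0, "tz": 13.5, "ax": 0, "ay": 0, "az": 0, "claw": 0}
    - {"tx": 0, "ty": 0, "tz": 15.5, "ax": 0, "ay": 0, "az": 0, "claw": 0}
    - {"tx": 0, "ty": 0, "tz": 17.5, "ax": 0, "ay": 0, "az": 0, "claw": 0}
    - {"tx": 0, "ty": 0, "tz": 19.5, "ax": 0, "ay": 0, "az": 0, "claw": 0}
    - {"tx": 0, "ty": 0, "tz": 21.5, "ax": 0, "ay": 0, "az": 0, "claw": 0}
    - {"tx": 0, "ty": 0, "tz": 23, "ax": 0, "ay": 0, "az": 0, "claw": 0}

```text
time_s: 23.35
tcp_pos: [0.4533, 0.11, 0.1533]
ee_rot: [[0.998, -0.056, -0.0], [-0.056, -0.998, -0.0], [-0.0, 0.0, -1.0]]
wrist_force: [0.1, -0.9, -0.8]
gripper_width: 0.155
gripper_force: 30.0
```

Emit:
servo_tool:
  deltas:
    - {"tx": 0, "ty": 0, "tz": 2, "ax": 0, "ay": 0, "az": 0, "claw": 0}
    - {"tx": 0, "ty": 0, "tz": 4, "ax": 0, "ay": 0, "az": 0, "claw": 0}
    - {"tx": 0, "ty": 0, "tz": 6, "ax": 0, "ay": 0, "az": 0, "claw": 0}
    - {"tx": 0, "ty": 0, "tz": 8, "ax": 0, "ay": 0, "az": 0, "claw": 0}
    - {"tx": 0, "ty": 0, "tz": 10, "ax": 0, "ay": 0, "az": 0, "claw": 0}
    - {"tx": 0, "ty": 0, "tz": 12, "ax": 0, "ay": 0, "az": 0, "claw": 0}
    - {"tx": 0, "ty": 0, "tz": 14, "ax": 0, "ay": 0, "az": 0, "claw": 0}
    - {"tx": 0, "ty": 0, "tz": 16, "ax": 0, "ay": 0, "az": 0, "claw": 0}
    - {"tx": 0, "ty": 0, "tz": 18, "ax": 0, "ay": 0, "az": 0, "claw": 0}
    - {"tx": 0, "ty": 0, "tz": 19.5, "ax": 0, "ay": 0, "az": 0, "claw": 0}
    - {"tx": 0, "ty": 0, "tz": 20.5, "ax": 0, "ay": 0, "az": 0, "claw": 0}
    - {"tx": 0, "ty": 0, "tz": 20.5, "ax": 0, "ay": 0, "az": 0, "claw": 0}

```text
time_s: 24.35
tcp_pos: [0.4533, 0.11, 0.1328]
ee_rot: [[0.998, -0.056, -0.0], [-0.056, -0.998, -0.0], [-0.0, 0.0, -1.0]]
wrist_force: [0.1, 0.0, -1.1]
gripper_width: 0.159
gripper_force: 30.0
```

```bash
python3 - <<'E'
from h import *
F=[]
for i in range(6): F.append(sense()["wrist_force"]); im=capture("wrist")
s=sense(); print(np.mean(F,0),s["moment"],s["time_s"]); delta((.4535,.1102,.1219),-3.3,s)
E
```

```text
[-0.093  -0.4281 -0.6646] [-0.0722  0.1271  0.0189] 24.65
t(mm) [ 0.0326 -0.1645 11.2523] a [-0.0001 -0.0002  0.0013] from [0.4535 0.11   0.1332] yaw -3.2237164025486225
```

Emit:
servo_tool:
  deltas:
    - {"tx": 0, "ty": 0, "tz": 1, "ax": 0, "ay": 0, "az": 0, "claw": 0}
    - {"tx": 0, "ty": 0, "tz": 2, "ax": 0, "ay": 0, "az": 0, "claw": 0}
    - {"tx": 0, "ty": 0, "tz": 3, "ax": 0, "ay": 0, "az": 0, "claw": 0}
    - {"tx": 0, "ty": 0, "tz": 4, "ax": 0, "ay": 0, "az": 0, "claw": 0}
    - {"tx": 0, "ty": 0, "tz": 5, "ax": 0, "ay": 0, "az": 0, "claw": 0}
    - {"tx": 0, "ty": 0, "tz": 6, "ax": 0, "ay": 0, "az": 0, "claw": 0}
    - {"tx": 0, "ty": 0, "tz": 7, "ax": 0, "ay": 0, "az": 0, "claw": 0}
    - {"tx": 0, "ty": 0, "tz": 8, "ax": 0, "ay": 0, "az": 0, "claw": 0}
    - {"tx": 0, "ty": 0, "tz": 9, "ax": 0, "ay": 0, "az": 0, "claw": 0}
    - {"tx": 0, "ty": 0, "tz": 9, "ax": 0, "ay": 0, "az": 0, "claw": 0}

```text
time_s: 25.48
tcp_pos: [0.4535, 0.11, 0.1241]
ee_rot: [[0.998, -0.056, 0.0], [-0.056, -0.998, -0.0], [0.0, 0.0, -1.0]]
wrist_force: [-0.6, -0.5, 3.7]
gripper_width: 0.159
gripper_force: 30.0
```

```bash
python3 - <<'E'
from h import *
F=[]
for i in range(8): F.append(sense()["wrist_force"]); im=capture("wrist")
s=sense(); print(np.mean(F,0),s["moment"],s["time_s"]); delta((.4535,.1102,.1219),-3.3,s)
E
```

```text
[-0.6839 -0.3261  3.3978] [-0.1649  0.3965 -0.0574] 25.8833
t(mm) [ 0.0404 -0.1851  2.2261] a [-0.0001 -0.0002  0.0013] from [0.4534 0.11   0.1241] yaw -3.2233428106881297
```

Emit:
servo_tool:
  deltas:
    - {"tx": 0, "ty": 0, "tz": 0.6, "ax": 0, "ay": 0, "az": 0, "claw": 0}
    - {"tx": 0, "ty": 0, "tz": 1.2, "ax": 0, "ay": 0, "az": 0, "claw": 0}
    - {"tx": 0, "ty": 0, "tz": 1.8, "ax": 0, "ay": 0, "az": 0, "claw": 0}
    - {"tx": 0, "ty": 0, "tz": 2.2, "ax": 0, "ay": 0, "az": 0, "claw": 0}
    - {"tx": 0, "ty": 0, "tz": 2.4, "ax": 0, "ay": 0, "az": 0, "claw": 0}
    - {"tx": 0, "ty": 0, "tz": 2.4, "ax": 0, "ay": 0, "az": 0, "claw": 0}

```text
time_s: 26.38
tcp_pos: [0.4535, 0.11, 0.1218]
ee_rot: [[0.998, -0.056, 0.0], [-0.056, -0.998, 0.0], [0.0, -0.0, -1.0]]
wrist_force: [-1.5, 0.5, 4.6]
gripper_width: 0.156
gripper_force: 30.0
```

```bash
python3 - <<'E'
from h import *
F=[]
for i in range(8): F.append(sense()["wrist_force"]); im=capture("wrist")
s=sense(); print(np.mean(F,0),s["moment"],s["time_s"]); delta((.4535,.1102,.1219),-3.3,s)
E
```

```text
[-1.0942 -0.1867  5.1442] [-0.2478  0.5262 -0.0092] 26.7833
t(mm) [-0.0118 -0.1517 -0.0934] a [-0.0001 -0.0003  0.0014] from [0.4535 0.11   0.1218] yaw -3.219067799894168
```

Emit:
servo_tool:
  deltas:
    - {"tx": 0, "ty": 0, "tz": 0.2, "ax": 0, "ay": 0, "az": 0, "claw": 0}
    - {"tx": 0, "ty": 0, "tz": 0.4, "ax": 0, "ay": 0, "az": 0, "claw": 0}
    - {"tx": 0, "ty": 0, "tz": 0.5, "ax": 0, "ay": 0, "az": 0, "claw": 0}
    - {"tx": 0, "ty": 0, "tz": 0.5, "ax": 0, "ay": 0, "az": 0, "claw": 0}

```text
time_s: 27.12
tcp_pos: [0.4535, 0.11, 0.1218]
ee_rot: [[0.998, -0.056, 0.0], [-0.056, -0.998, -0.0], [0.0, 0.0, -1.0]]
wrist_force: [-2.3, -1.0, 8.1]
gripper_width: 0.156
gripper_force: 30.0
```

```bash
python3 - <<'E'
from h import *
F=[]
for i in range(8): F.append(sense()["wrist_force"]); im=capture("wrist")
s=sense(); print(np.mean(F,0),s["moment"],s["time_s"]); delta((.4535,.1102,.1219),-3.3,s)
E
```

```text
[-2.3524 -0.2443  8.5271] [-0.1732  0.9488 -0.0056] 27.5167
t(mm) [-0.0175 -0.1766 -0.1125] a [ 0.     -0.0004  0.0016] from [0.4535 0.11   0.1218] yaw -3.2068433703964856
```

The TCP has stopped at z = 0.1218 while the force rose, so the collar is seated. Handing the job in.

```bash
python3 -c "
from station import *
print(finish_job())"
```

```text
the job is handed in; nothing more can be done
None
```

The stroke along the taped wall is done and the green stick is in the reader with its collar on the slot, still gripped and held down with about 9 N; I handed the job in at about 27.5 s, and the verdict was not shown.

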